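# Free the seized dowels, rack them, hang up the block

## Task

Work each seized dowel out of the block by twisting it back and forth while pulling gently, so that the block is not dragged up out of its cradle, and stand them all upright on the floor of the round pot with the two dowels already there. Then pick the emptied block up by its bail and hang it on the two prongs of the hook stand, leaving the salt jar and the tape roll where they are.

Things in the scene. Friction and masses are not known exactly. Their poses are not given: they have to be found in the camera images.
- pin_a_mid (a point): steel dowel, 18 mm diameter (14 mm at its bevelled foot), 90 mm long, 50 g. Point: its centre, 45 mm above its foot; z along it to its chamfered top. May be absent. At the start seized 26 mm deep in the block. Sprung linings hold it with 17 to 24 N against a straight pull, more than the block's weight. While it is turned (0.5 rad each way, 1 rad/s or more) and raised slowly (2 to 4 mm/s), a few N of pull do; a block risen a little slides down again.
- pin_b_mid (a point): steel dowel, 18 mm diameter (14 mm at its bevelled foot), 90 mm long, 50 g. Point: its centre, 45 mm above its foot; z along it to its chamfered top. May be absent. At the start seized 26 mm deep in the block. Sprung linings hold it with 17 to 24 N against a straight pull, more than the block's weight. While it is turned (0.5 rad each way, 1 rad/s or more) and raised slowly (2 to 4 mm/s), a few N of pull do; a block risen a little slides down again.
- pin_c_mid (a point): steel dowel, 18 mm diameter (14 mm at its bevelled foot), 90 mm long, 50 g. Point: its centre, 45 mm above its foot; z along it to its chamfered top. May be absent. At the start seized 26 mm deep in the block. Sprung linings hold it with 17 to 24 N against a straight pull, more than the block's weight. While it is turned (0.5 rad each way, 1 rad/s or more) and raised slowly (2 to 4 mm/s), a few N of pull do; a block risen a little slides down again.
- pin_d_mid (a point): steel dowel, 18 mm diameter (14 mm at its bevelled foot), 90 mm long, 50 g. Point: its centre, 45 mm above its foot; z along it to its chamfered top. May be absent. At the start seized 26 mm deep in the block. Sprung linings hold it with 17 to 24 N against a straight pull, more than the block's weight. While it is turned (0.5 rad each way, 1 rad/s or more) and raised slowly (2 to 4 mm/s), a few N of pull do; a block risen a little slides down again.
- stored_1_mid (a point): steel dowel, 18 mm diameter (14 mm at its bevelled foot), 90 mm long, 50 g. Point: its centre, 45 mm above its foot; z along it to its chamfered top. It already stands in the pot, in a cell of its own.
- stored_2_mid (a point): steel dowel, 18 mm diameter (14 mm at its bevelled foot), 90 mm long, 50 g. Point: its centre, 45 mm above its foot; z along it to its chamfered top. It already stands in the pot, in a cell of its own.
- bail_mid (a point): middle of the bail's bar: handle of 10 mm round steel over the middle of the loose aluminium block (140 x 84 x 36 mm, 0.8 kg). On the bar's axis, 84 mm above the block's underside, 48 mm above its top. Axes of the block: x along its length, y along the bar (straight for 62 mm, legs 72 mm apart), z up. Bores at x = +-46, y = +-24 mm, some empty.
- cradle: fixed dark steel cradle, 170 x 114 x 21 mm; origin at the centre of its underside, x along its length. The block lies on its floor, 6 mm above the bench, between lips that rise 15 mm above that floor with 2.5 mm of play: they keep it from turning but do not hold it down.
- pin_pot: loose steel pot, 0.6 kg, 86 mm across, 46 mm high, wall 4 mm, floor 6 mm thick; origin: centre of its underside. A centre post 34 mm across and six 6 mm fins, all as high as the rim, part it into a hexagon of six cells, with centres 28 mm from the middle at 0, 60, 120, 180, 240 and 300 degrees from its x axis; 2.2 mm of play round a dowel. Two cells are taken.
- hook_seat (a point): on the fixed hook stand: where the middle of the bail's bar rests, midway between two level 8 mm prongs 48 mm apart; 174 mm above the bench, 9 mm above the prong axes. x along the prongs away from their tips, y across, z up. Tips turn up from x = -20 to -32 mm, to 5 mm above this point; the 18 mm post at x = +95 mm is no higher than the prongs.
- salt_jar: loose amber jar with black lid, 58 mm diameter, 70 mm high; origin at the centre of its underside. To be left alone.
- tape_roll: loose roll of masking tape lying flat, 88 mm diameter, 25 mm high; origin at the centre of its underside. To be left alone.

How it is judged (in metres and radians):
On the way, in this order (a step that is already met when the one before it is completed fails the run):
1. all the dowels stand upright in the pot, the block still in its cradle (horizontal distance between each of pin_a_mid, pin_b_mid, pin_c_mid, pin_d_mid, stored_1_mid, stored_2_mid and pin_pot below 0.038 m and z of pin_a_mid in the frame of pin_pot between 0.045 and 0.057 m and angle between each of pin_a_mid, pin_b_mid, pin_c_mid, pin_d_mid, stored_1_mid, stored_2_mid's own z axis and vertical below 0.2 rad and z of pin_b_mid in the frame of pin_pot between 0.045 and 0.057 m and z of pin_c_mid in the frame of pin_pot between 0.045 and 0.057 m and z of pin_d_mid in the frame of pin_pot between 0.045 and 0.057 m and z of stored_1_mid in the frame of pin_pot between 0.045 and 0.057 m and z of stored_2_mid in the frame of pin_pot between 0.045 and 0.057 m and angle between pin_pot's own z axis and vertical below 0.1 rad and height (world z) of bail_mid below 0.12 m), for 0.2 s.
2. the empty block hangs by its bail on both prongs (x of bail_mid in the frame of hook_seat between -0.022 and 0.04 m and y of bail_mid in the frame of hook_seat between -0.012 and 0.012 m and z of bail_mid in the frame of hook_seat between -0.005 and 0.005 m and angle between bail_mid's own z axis and vertical below 0.2 rad), for 0.2 s.
At the end, for the whole second after the job is handed in: every dowel present stands in the upright pot, foot on its floor (centre 45 to 57 mm above the pot's underside), within 0.2 rad of vertical; the bail lies across both prongs behind their tips (12 mm of midway, height within 5 mm, block within 0.2 rad of level) (all of step 2 and horizontal distance between each of pin_a_mid, pin_b_mid, pin_c_mid, pin_d_mid, stored_1_mid, stored_2_mid and pin_pot below 0.038 m and z of pin_a_mid in the frame of pin_pot between 0.045 and 0.057 m and angle between each of pin_a_mid, pin_b_mid, pin_c_mid, pin_d_mid, stored_1_mid, stored_2_mid's own z axis and vertical below 0.2 rad and z of pin_b_mid in the frame of pin_pot between 0.045 and 0.057 m and z of pin_c_mid in the frame of pin_pot between 0.045 and 0.057 m and z of pin_d_mid in the frame of pin_pot between 0.045 and 0.057 m and z of stored_1_mid in the frame of pin_pot between 0.045 and 0.057 m and z of stored_2_mid in the frame of pin_pot between 0.045 and 0.057 m and angle between pin_pot's own z axis and vertical below 0.1 rad); the robot touches nothing.
It fails at once if the block is lifted more than 14 mm off the floor of its cradle while a dowel is still in it (height (world z) of bail_mid above 0.104 m and ((z of pin_a_mid in the frame of bail_mid between -0.05 and -0.007 m and x of pin_a_mid in the frame of bail_mid between -0.075 and 0.075 m and y of pin_a_mid in the frame of bail_mid between -0.04 and 0.04 m) or (z of pin_b_mid in the frame of bail_mid between -0.05 and -0.007 m and x of pin_b_mid in the frame of bail_mid between -0.075 and 0.075 m and y of pin_b_mid in the frame of bail_mid between -0.04 and 0.04 m) or (z of pin_c_mid in the frame of bail_mid between -0.05 and -0.007 m and x of pin_c_mid in the frame of bail_mid between -0.075 and 0.075 m and y of pin_c_mid in the frame of bail_mid between -0.04 and 0.04 m) or (z of pin_d_mid in the frame of bail_mid between -0.05 and -0.007 m and x of pin_d_mid in the frame of bail_mid between -0.075 and 0.075 m and y of pin_d_mid in the frame of bail_mid between -0.04 and 0.04 m))).
It fails at once if the salt jar or the tape roll is moved by more than 3 cm (distance of any of salt_jar, tape_roll from where it was at the start of the episode above 0.03 m).
Of pin_a, pin_b, pin_c, pin_d only 2 to 3 are there at a start; the rules pass over those that are not, and their reading is None.
At some moment in a run one of pin_pot may be knocked a few centimetres aside while the robot is not near it.
It also fails if it takes over 210 s, if anything falls off the work surface, if the arm or the gripper's body presses on something with over 40 N, if the wrist force passes 120 N, or if a joint passes its speed limit or range.

## Robot

A 6-joint arm with a two-finger parallel gripper is mounted at the origin on a cart in front of the work surface, level with it; the furniture and walls round the work are solid. World frame = base frame: x ahead of the robot, y to its left, z up, the work surface at z = 0. Lengths are in mm, angles in degrees, forces in N, time in s.
With the tool pointing down it reaches from about 375 to 825 mm from the base axis. Payload 5.5 kg.
Tool frame: the origin (TCP) lies on the centre line of the jaws, within the pads' length; the fingertips stand 19 mm ahead of it and the grasp point (between the pads) is the TCP; z points along the fingers, y is the line along which they close (so a half turn about z gives the same grasp; the last joint's range is limited). The gripper opens to 85 mm and grips with 20 to 120 N. Pads are 22 mm wide; open, the fingers measure 114 mm over their backs; the gripper's body (76 mm by 85 mm) begins 54 mm behind the grasp point. The pads swing forward as they close: fully open they stand 13 mm farther back than shut.
Start: joints at [-67.552, 17.962, -2.699, 69.339, 0, 90], TCP at [229.108, -554.531, 250.299] pointing down, gripper open.
Joint ranges: [-152.73, 152.73], [-39.44, 99.34], [-58.76, 71.6], [-118.89, 123.64], [-81.53, 83.1], [-180, 180]. Speed limits (degrees/s): [136.94, 136.94, 172.46, 180, 180, 180].

## Interface

Orientations are given as a 3x3 rotation matrix whose columns are the frame's x, y, z axes.
In Python, from workcell import status, grab_frame, bot gives the robot as it stands.
- The arm moves only by the tool play_rows, never from a script. Its argument "increments" is a list of rows, each a list of 2 entries, a list of its own where there are three numbers: the shift along the tool's x, y, z in m, then the turn about the tool's z in rad. A call has 1 to 5 rows; each row is the pose to reach, as a shift and turn from the pose commanded when the call began, along the tool's axes at that moment; what a row does not reach only later rows make up. A row lasts 1/8 s, in which the tool goes at most 62.5 mm and 10.7 degrees, less where a joint would pass 70% of its speed; a pose out of reach is approached as far as the arm can. A call with a gripper value outside its range is refused whole. "claw" is the opening, from 0 (shut) to 1 (fully open), set as the call begins (left out, the last holds). The fingers move at their own pace and stop on an object; "newtons" is the grip in N (left out, the last holds). Time passes only in rows, so rows that repeat a pose let the fingers close. It gives the time, the measured TCP pose, the force, the opening and the grip force at its end, in the units of the state.
- status.get_state(): the state, without advancing time (a new reading comes with each control period).
- grab_frame(name): name is "scene" or "top" or "wrist"; returns a dict with "pixels" (384x512x3 uint8, red, green, blue), "depth" (384x512 float32, mm along the optical axis (not along the pixel's ray), 0 where there is no reading), "K" (3x3 intrinsics, pixels), "cam_to_world" (4x4, takes a point from camera to world coordinates). Camera axes: x right, y up, looking along -z (the intrinsics and any distortion apply to the point x, -y, -z); pixel columns grow to the right and rows downward; lengths in mm; the calibration is good to about 2 mm. The wrist camera is an equidistant fisheye: a pixel r from the principal point sees the ray r / f radians off the axis. A picture is of the moment at which its call begins.
- bot.finish_job(): hands the job in; it is judged then, once.
The state is a dict: "time_s": time; "q": joint angles; "joint_velocities": joint speeds; "joint_efforts": joint torques, N m; "eef_pos": TCP position; "ee_rot": TCP orientation; "contact_force": force on the tool from outside, world axes, zero at the start; "ft_torque": the same for the moment, N m; "gripper_width": opening from 0.0 (shut) to 1.0 (fully open); "gripper_force": force on a finger pad.
Only numpy, scipy, OpenCV 4.12 (cv2) and the standard library are available. Lean on these libraries where they do the work, as an engineer would, in place of code of your own. Each camera call takes 0.05 s, during which the arm holds its last target. There are 200 camera calls.

## Working session

There is one attempt and no reset: what is moved stays moved. The work goes in short steps, Python scripts to look and compute and a tool call to move; the robot and the scene stay as the last step left them, time stands still between calls to the robot, and variables do not carry over. Pictures are saved under pics/ and viewed, at most 15 in all, crops included, and the job is handed in when it is done.

Besides the shell and the picture viewer there is one more tool, called after "Emit:" as name([rows], argument=value, ...), one row to a line, values as JSON. play_rows: Moves the arm, as the interface text tells. Its arguments: {"type":"object","properties":{"increments":{"type":"array"},"claw":{"type":"number"},"newtons":{"type":"number"}},"required":["increments"]}

```bash
mkdir -p pics; cat > h.py <<'E'
import numpy as np, cv2
from workcell import status, grab_frame, bot
def cloud(f):
    d=f["depth"]; K=f["K"]; v,u=np.mgrid[:d.shape[0],:d.shape[1]]
    p=np.stack([(u-K[0,2])/K[0,0]*d,-(v-K[1,2])/K[1,1]*d,-d],-1)
    T=f["cam_to_world"]; return p@T[:3,:3].T+T[:3,3]
def ray(f,u,v,z):
    K=f["K"];T=f["cam_to_world"]
    r=T[:3,:3]@np.array([(u-K[0,2])/K[0,0],-(v-K[1,2])/K[1,1],-1.])
    o=T[:3,3]; return o+r*(z-o[2])/r[2]
def save(f,n,s=1.0,crop=None):
    a=f["pixels"][...,::-1]
    if crop: a=a[crop[1]:crop[3],crop[0]:crop[2]]
    cv2.imwrite("pics/"+n,cv2.resize(a,None,fx=s,fy=s,interpolation=cv2.INTER_CUBIC))
E
python3 - <<'E'
from h import *
import pickle
for n in("scene","top"):
    f=grab_frame(n); pickle.dump(f,open(n+".pkl","wb")); save(f,n+"1.png",1.5); print(n,f["K"],f["cam_to_world"].round(3), {k:v for k,v in f.items() if k not in("pixels","depth","K","cam_to_world")})
print(status.get_state())
E
```

```text
scene [[438.06727476   0.         261.00425447]
 [  0.         438.06727476 195.24503554]
 [  0.           0.           1.        ]] [[-6.680000e-01  4.800000e-01 -5.690000e-01 -3.491650e+02]
 [-7.440000e-01 -4.530000e-01  4.910000e-01  6.320380e+02]
 [-2.200000e-02  7.510000e-01  6.600000e-01  1.045311e+03]
 [ 0.000000e+00  0.000000e+00  0.000000e+00  1.000000e+00]] {}
top [[376.90923662   0.         250.23791276]
 [  0.         376.90923662 185.83141642]
 [  0.           0.           1.        ]] [[ 2.600000e-02  9.950000e-01 -9.400000e-02  3.481200e+02]
 [-1.000000e+00  2.500000e-02 -1.900000e-02 -8.172600e+01]
 [-1.600000e-02  9.500000e-02  9.950000e-01  1.129134e+03]
 [ 0.000000e+00  0.000000e+00  0.000000e+00  1.000000e+00]] {}
{'time_s': 0.1, 'q': array([-6.75520009e+01,  1.79988821e+01, -2.74947929e+00,  6.93384215e+01,
       -1.59141949e-03,  9.00024182e+01]), 'joint_velocities': array([ 0.03803397,  0.01580032,  0.03842427,  0.05875309, -0.03506766,
        0.0249135 ]), 'joint_efforts': array([ 5.47992513e-04, -5.40768707e+01,  3.40541124e+01,  1.12483621e-02,
       -1.75754315e-05,  1.10163458e-05]), 'eef_pos': array([ 228.91236801, -554.08780607,  249.52639922]), 'ee_rot': array([[ 9.24242569e-01,  3.81805329e-01, -6.04031223e-04],
       [ 3.81805806e-01, -9.24241525e-01,  1.38927169e-03],
       [-2.78394033e-05, -1.51464667e-03, -9.99998853e-01]]), 'contact_force': array([0.62290108, 0.5918952 , 0.30324563]), 'ft_torque': array([-0.00847337, -0.00408524, -0.01549779]), 'gripper_force': 0.0, 'gripper_width': 0.9969259513927765}
```

View pics/top1.png

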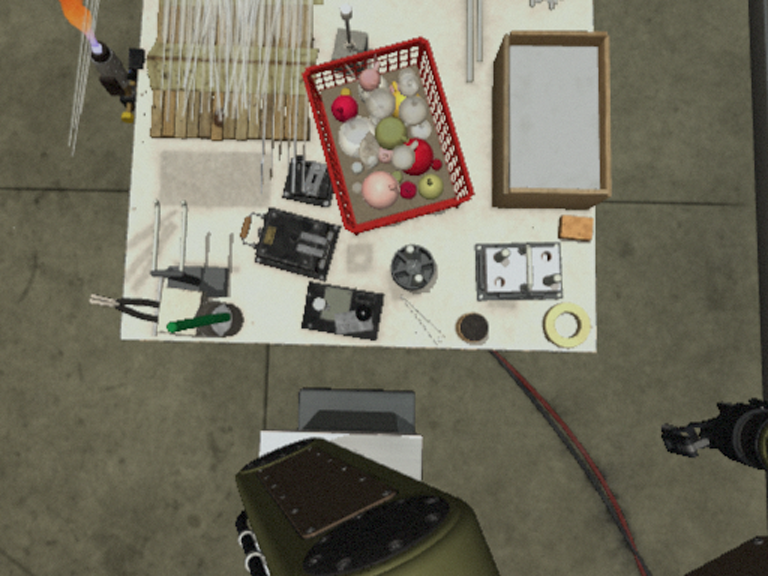

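View pics/scene1.png

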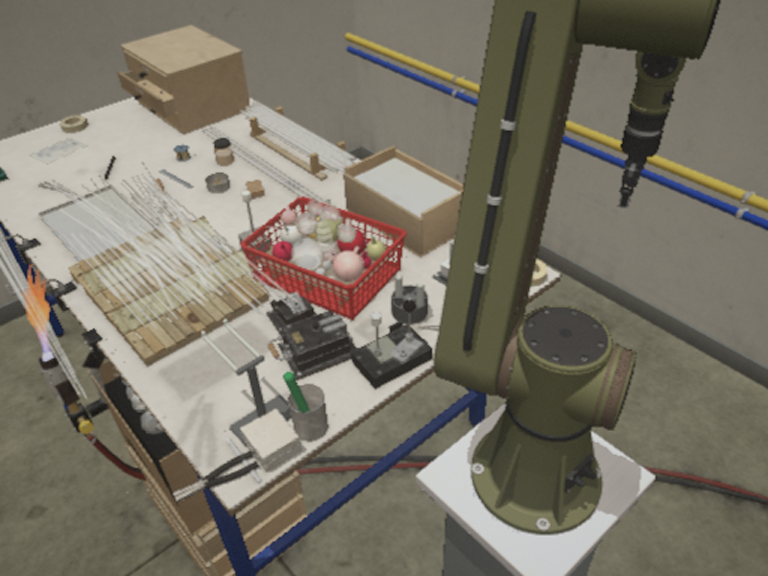

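Block near (518,270), pot (413,268), hook stand near (190,250), jar (472,327), tape (567,326) in the top view. Zooming in and reading depth clouds.

```bash
python3 - <<'E'
from h import *
import pickle
f=pickle.load(open("top.pkl","rb"))
a=f["pixels"][...,::-1]
l=cv2.resize(a[120:240,75:235],None,fx=2.5*2,fy=5,interpolation=cv2.INTER_CUBIC)
b=cv2.resize(a[150:210,255:385],None,fx=6,fy=6,interpolation=cv2.INTER_CUBIC)
cv2.imwrite("pics/hook.png",l); cv2.imwrite("pics/blk.png",b)
P=cloud(f); print("depth nonzero",(f["depth"]>0).mean())
z=P[...,2]
np.set_printoptions(linewidth=250,suppress=True)
print(z[158:204:2,258:380:3].round(0).astype(int))
E
```

```text
depth nonzero 0.9960835774739584
[[  -1    0    1   -5    4    4    1   -1   -1    1   -3    0    1   -3   -3   -3   -2    5    1   -1   -1    1   -1    1   -1   -3    4   -1    1    0   -1    0   -1   -5   -1   -1    2   -4   10   13   15]
 [   2    0   -3    1    4   -7   -3   -2   -4    2   -1    3   -3   -1   -4    0   -1   -1   -1    1    0   -1    1   -3    0   -1   -4    0   -5    0    0   -2    4    2    1   -3   -2   -1   -2   -2   -1]
 [  -2    0   -1    1    0    1   -1   -3    1    1    0    0   -1   -1    0   -1   -1    2   -3   -2    7    4    6    1    6    9    1    5    7   22   21   20   23   23   21    8    7    5    6    0   -1]
 [   1    3   -2   -3   45   94   39   50   46   -3    0    1    2   -3    0    0   -1   -2    2    0    7 1129    4    7    7   21   18   22   22   20   46   93   18   19   22   39   41   41   38   -4    2]
 [   2    0    0   45   90   97   95   15   39   43    2    0   -2    3   -3   -2   -2    1   -4    0    6    5   42   40   41   37  106  101   40   43   62   92   90   41   43   41   40   40   37    0    0]
 [  -1   -3   46   45   64 
[... 3017 characters left out ...]
  20   20   21   18   21   19   21   19   19    2    3    7    8   -1    0]
 [   0    0   -1   -3    1    2    0   -2    0    3   -3    2   -2    1   -1    0    0   -2   -6    1    5    4    5    7    8    6    3    5    6    3    6    4    8    4    7    4    5    4    6   -1   -2]
 [   1   -3   -1   -3    4   -1    0   -3   -3   -1    1    0    0    3    1   -4    0    0   -1   -1   -1   -2   -1   -7   -2    3   -2   -1   -2    0    3   -1   -3   -1    0    2   -1   -1    0    2   -4]
 [  -2    1   -2   -1   -1    0    0   -1    0    0    0   -2   -2   -1   -2   -1   -2   -3   -4   -2    2    2   -1   -4   -2    1   -5   -2   -3   -3   -3    0    0   -2   -2    0    1    2   17   22   25]]
```

View pics/hook.png

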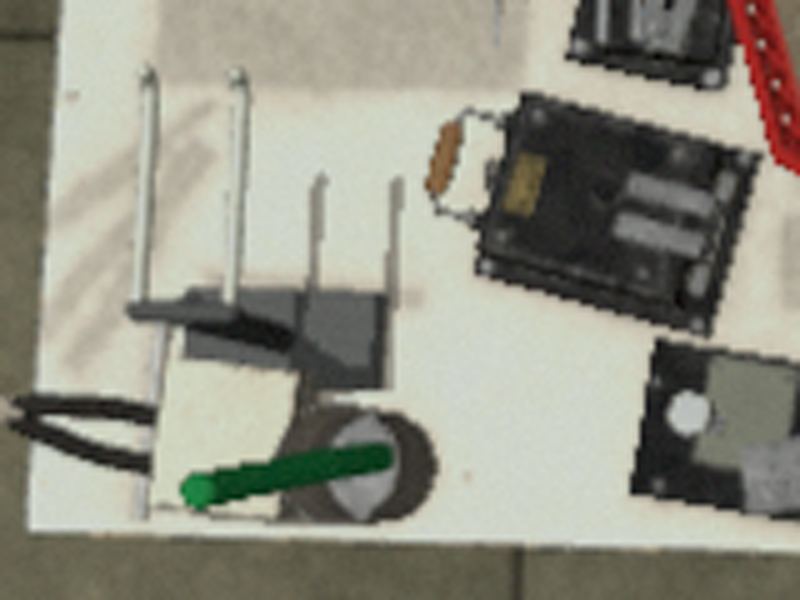

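View pics/blk.png

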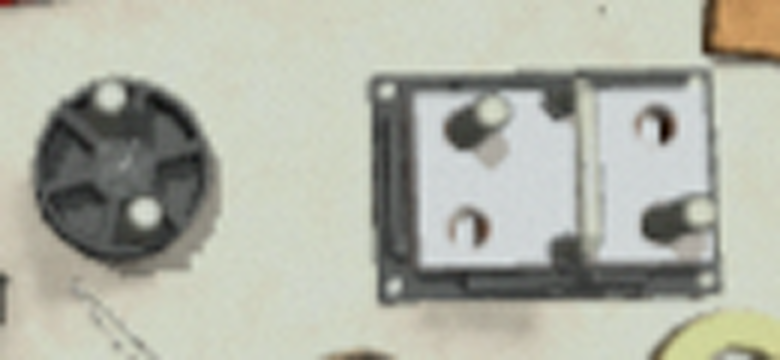

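Two dowels are present (bore upper-left and lower-right), two bores empty. The pot has dowels at top and lower right; the hook prongs run along world x with tips at far +x.

```bash
cat >> h.py <<'E'
def pot(f,z0=(62,102),guess=None):
    P=cloud(f); 
    x0,y0=guess
    near=np.hypot(P[...,0]-x0,P[...,1]-y0)<75
    m=near&(P[...,2]>36)&(P[...,2]<54)
    q=P[m][:,:2].astype(np.float32)
    h=cv2.minEnclosingCircle(q)
    m2=(near&(P[...,2]>z0[0])&(P[...,2]<z0[1])).astype(np.uint8)
    n,l,s,c=cv2.connectedComponentsWithStats(m2)
    return h,[(s[i,4],P[l==i][P[l==i][:,2]>np.percentile(P[l==i][:,2],60)-4].mean(0).round(1)) for i in range(1,n) if s[i,4]>3]
E
python3 - <<'E'
from h import *
import pickle
np.set_printoptions(suppress=True)
f=pickle.load(open("top.pkl","rb")); P=cloud(f); z=P[...,2]
R=lambda u,v,zz:ray(f,u,v,zz)[:2].round(1)
print("pot px",R(255+122/6,150+168/6,46))
print(pot(f,guess=R(255+122/6,150+168/6,46)))
# block top (colour: bright) 
def box(u0,v0,u1,v1): 
    m=np.zeros(z.shape,bool); m[v0:v1,u0:u1]=1; return m
B=box(312,158,378,204)
m=(B&(z>36)&(z<46)).astype(np.uint8)
r=cv2.minAreaRect(P[m>0][:,:2].astype(np.float32)); print("block",r)
m=(B&(z>98)&(z<115)).astype(np.uint8)
n,l,s,c=cv2.connectedComponentsWithStats(m)
for i in range(1,n): print("pin",s[i,4],P[l==i].mean(0).round(1),c[i])
m=B&(z>85)&(z<98); m[:,:345]=0; m[:,358:]=0
print("bar",P[m].mean(0).round(1), np.polyfit(P[m][:,0],P[m][:,1],1), np.ptp(P[m][:,0]))
# pins by pixel
for u,v in((492,109),(700,212)): print("pinpx",R(255+u/6,150+v/6,106))
for u,v in((465,130),(467,229),(655,127),(665,225)): print("bore",R(255+u/6,150+v/6,42))
for u,v in((110,97),(146,212)): print("stored",R(255+u/6,150+v/6,96))
# hook
H=box(85,125,140,190)&(z>140)&(z<200)
n,l,s,c=cv2.connectedComponentsWithStats(H.astype(np.uint8))
for i in range(1,n):
    if s[i,4]>8: q=P[l==i]; print("hook",s[i],q.mean(0).round(1),q.min(0).round(1),q.max(0).round(1))
for u,v in((149,73),(238,76),(140,300),(232,300),(146,120),(237,120)): print("prong",R(75+u/5,120+v/5,165), R(75+u/5,120+v/5,174))
print("jar,tape",R(472/1.5,327/1.5,70),R(567/1.5,326/1.5,25))
E
```

```text
pot px [ 475.4 -133.2]
(((478.36419677734375, -133.1691436767578), 43.2062873840332), [(np.int32(41), array([ 504. , -123.5,   94.1])), (np.int32(37), array([ 451.4, -140.9,   94.2]))])
block ((477.9834899902344, -345.4703369140625), (86.5035171508789, 141.7143096923828), 3.0376169681549072)
pin 33 [ 500.3 -297.1  104.3] [336.57575758 167.93939394]
pin 35 [ 457.  -391.2  104.3] [371.22857143 184.57142857]
bar [ 478.9 -343.9   92.7] [   0.04471378 -365.34630187] 77.78754445725048
pinpx [ 499.5 -297.9]
pinpx [ 454.7 -391.8]
bore [ 498.4 -298.5]
bore [ 450.4 -299.7]
bore [ 502.1 -389.8]
bore [ 454.7 -394.5]
stored [ 502.3 -124.7]
stored [ 449.5 -142.3]
hook [100 133  25  53 419] [490.  295.1 168. ] [433.3 266.6 145.3] [567.6 325.  180.1]
prong [565. 321.] [562.9 317.3]
prong [564.4 274. ] [562.4 270.7]
prong [445.3 318.2] [444.4 314.4]
prong [446.5 270.2] [445.6 266.9]
prong [540. 321.] [538.2 317.3]
prong [541.1 273.2] [539.2 269.9]
jar,tape [ 362.9 -244.1] [ 370.2 -434.3]
```

```bash
cat >> h.py <<'E'
def go(x,y,z,th=None):
    s=status.get_state(); R=s["ee_rot"]; p=s["eef_pos"]
    t=np.degrees(np.arctan2(R[1,0],R[0,0])); d=R.T@(np.array([x,y,z])-p)/1000
    w=0 if th is None else -np.radians((th-t+180)%360-180)
    print("at",p.round(1),"th",t.round(1),"q",s["q"].round(0),"F",s["contact_force"].round(1),"w",round(s["gripper_width"],3),"gf",round(s["gripper_force"],1),"t",round(s["time_s"],2))
    print("shift",d.round(4).tolist(),"turn",round(w,3),"rows",max(np.linalg.norm(d)/.0625,abs(w)/.187).round(1))
E
python3 -c "
from h import *
go(500,-297.5,215,93)"
```

```text
at [ 228.9 -554.1  249.5] th 22.4 q [-68.  18.  -3.  69.  -0.  90.] F [0.6 0.6 0.3] w 0.997 gf 0.0 t 0.1
shift [0.3485, -0.1336, 0.0347] turn -1.231 rows 6.6
```

Emit:
play_rows([
  [[0.06,-0.02,0.006],-0.18],
  [[0.115,-0.04,0.012],-0.36],
  [[0.17,-0.065,0.018],-0.54],
  [[0.225,-0.085,0.023],-0.72],
  [[0.28,-0.107,0.028],-0.9],
], claw=0.6, newtons=80)

```text
time_s: 0.72
eef_pos: [448.0, -347.2, 221.9]
ee_rot: [[0.27, 0.963, -0.0], [0.963, -0.27, 0.0], [0.0, -0.0, -1.0]]
contact_force: [0.2, -0.5, -0.2]
gripper_width: 0.602
gripper_force: 0.0
```

```bash
python3 -c "
from h import *
go(500,-297.5,215,93)"
```

```text
at [ 448.  -347.2  221.9] th 74.3 q [-38.  15. -10.  65.  -0.  68.] F [ 0.2 -0.5 -0.2] w 0.602 gf 0.0 t 0.72
shift [0.0619, 0.0366, 0.0069] turn -0.326 rows 1.7
```

Emit:
play_rows([
  [[0.031,0.018,0.003],-0.165],
  [[0.062,0.0366,0.007],-0.326],
  [[0.062,0.0366,0.007],-0.326],
  [[0.062,0.0366,0.007],-0.326],
])

```text
time_s: 1.23
eef_pos: [498.8, -299.3, 215.0]
ee_rot: [[-0.046, 0.999, -0.001], [0.999, 0.046, 0.0], [0.0, -0.001, -1.0]]
contact_force: [-0.0, -0.3, -0.3]
gripper_width: 0.598
gripper_force: 0.0
```

```bash
python3 - <<'E'
from h import *
import pickle
f=grab_frame("wrist"); pickle.dump(f,open("w1.pkl","wb")); save(f,"w1.png",1.4); print(f["K"],f["cam_to_world"].round(3))
go(500,-297.5,90,93)
E
```

```text
[[297.31863964   0.         260.36047425]
 [  0.         297.31863964 191.72295014]
 [  0.           0.           1.        ]] [[ 9.99000e-01 -4.50000e-02 -1.30000e-02  4.94862e+02]
 [ 4.70000e-02  9.53000e-01  2.99000e-01 -2.24528e+02]
 [-1.00000e-03 -2.99000e-01  9.54000e-01  3.37773e+02]
 [ 0.00000e+00  0.00000e+00  0.00000e+00  1.00000e+00]]
at [ 498.6 -299.7  215.2] th 92.6 q [-31.  17.  -9.  64.  -0.  56.] F [-0.6 -0.  -0. ] w 0.599 gf 0.0 t 1.27
shift [0.0021, 0.0016, 0.1252] turn -0.007 rows 2.0
```

View pics/w1.png

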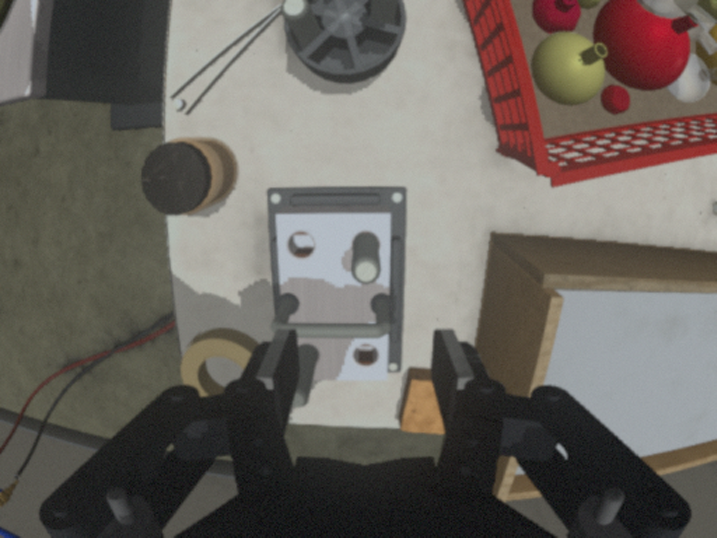

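Wrist view: pin A top at (366,270), bail bar from (275,329) to (393,331), pot upper centre, pin B behind the left finger.

```bash
cat >> h.py <<'E'
def wray(f,u,v,z):
    K=f["K"];T=f["cam_to_world"]; a=(u-K[0,2])/K[0,0]; b=(v-K[1,2])/K[1,1]; t=np.hypot(a,b); s=np.sinc(t/np.pi)
    r=T[:3,:3]@np.array([a*s,-b*s,-np.cos(t)]); o=T[:3,3]; return (o+r*(z-o[2])/r[2]).round(1)
E
python3 - <<'E'
from h import *
import pickle
f=pickle.load(open("w1.pkl","rb"))
g=f["pixels"]; c=g[180:205,245:280].min(2); print(c[::3,::3])
n,l,s,cc=cv2.connectedComponentsWithStats((c>165).astype(np.uint8)); print(s,cc)
print("pin",wray(f,366/1.4,270/1.4,106)); print("bar",wray(f,275/1.4,329/1.4,95),wray(f,393/1.4,331/1.4,95))
for u,v in((276,198),(398,198)): print("screw",wray(f,u/1.4,v/1.4,21))
E
```

```text
[[171 152 135  81  87  88  86  88  96 178 181 155]
 [158 150 125  84  90  97  93  90  93 174 179 143]
 [145 147 108  93 117 130 129 113  92 169 178 139]
 [150 148 104 116 165 169 169 152 106 165 179 138]
 [168 148  98 144 174 170 173 172 119 156 179 138]
 [180 177 128 146 170 172 173 176 116 171 178 137]
 [178 179 169 115 168 172 174 153 123 178 177 131]
 [178 181 180 167 122 127 122 118 167 178 178 119]
 [170 148 152 157 160 141 142 145 146 148 171 117]]
[[  0   0  35  25 535]
 [  0   0   1   3   3]
 [ 24   0   9  25 146]
 [ 10   8  13  12 117]
 [  0  12  12  13  74]] [[15.88598131 10.74766355]
 [ 0.          1.        ]
 [29.19178082 12.00684932]
 [15.85470085 13.7008547 ]
 [ 3.5        18.7972973 ]]
pin [ 499. -298.  106.]
bar [ 441.6 -344.9   95. ] [ 518.7 -342.1   95. ]
screw [ 428.  -269.8   21. ]
screw [ 522.3 -266.    21. ]
```

Emit:
play_rows([
  [[0.0015,0.0005,0.05],0],
  [[0.0015,0.0005,0.1],0],
  [[0.0015,0.0005,0.125],0],
  [[0.0015,0.0005,0.125],0],
  [[0.0015,0.0005,0.125],0],
])

```text
time_s: 1.9
eef_pos: [500.0, -298.7, 91.6]
ee_rot: [[-0.045, 0.999, 0.001], [0.999, 0.045, -0.001], [-0.001, 0.001, -1.0]]
contact_force: [-0.0, -0.0, -0.2]
gripper_width: 0.597
gripper_force: 0.0
```

Emit:
play_rows([
  [[0,0,0],0],
  [[0,0,0],0],
  [[0,0,0],0],
  [[0,0,0],0],
  [[0,0,0],0],
], claw=0.1, newtons=80)

```text
time_s: 2.52
eef_pos: [500.0, -298.3, 91.7]
ee_rot: [[-0.047, 0.999, 0.001], [0.999, 0.047, -0.002], [-0.002, 0.001, -1.0]]
contact_force: [-2.9, 0.4, 6.4]
gripper_width: 0.184
gripper_force: 77.9
```

```bash
python3 -c "
from h import *
go(499,-298,90,93)"
```

```text
at [ 500.  -298.3   91.7] th 92.7 q [-31.  22. -18.  49.  -0.  57.] F [-2.9  0.4  6.4] w 0.184 gf 77.9 t 2.52
shift [0.0003, -0.001, 0.0017] turn -0.005 rows 0.0
```

Emit:
play_rows([
  [[0,0,-0.0003],0.15],
  [[0,0,-0.0008],0.3],
  [[0,0,-0.001],0.42],
])

```text
time_s: 2.9
eef_pos: [500.1, -298.1, 92.0]
ee_rot: [[0.368, 0.93, 0.001], [0.93, -0.368, -0.001], [-0.001, 0.001, -1.0]]
contact_force: [-1.2, -0.8, -1.0]
gripper_width: 0.188
gripper_force: 78.1
```

Emit:
play_rows([
  [[0,0,-0.0003],-0.17],
  [[0,0,-0.0008],-0.34],
  [[0,0,-0.0013],-0.51],
  [[0,0,-0.0018],-0.68],
  [[0,0,-0.0021],-0.85],
])

```text
time_s: 3.52
eef_pos: [500.2, -297.9, 94.0]
ee_rot: [[-0.464, 0.886, 0.001], [0.886, 0.464, -0.001], [-0.001, 0.001, -1.0]]
contact_force: [0.7, -0.7, -0.3]
gripper_width: 0.186
gripper_force: 78.1
```

Emit:
play_rows([
  [[0,0,-0.0003],0.17],
  [[0,0,-0.0008],0.34],
  [[0,0,-0.0013],0.51],
  [[0,0,-0.0018],0.68],
  [[0,0,-0.0021],0.85],
])

```text
time_s: 4.15
eef_pos: [499.8, -298.0, 95.7]
ee_rot: [[0.37, 0.929, -0.0], [0.929, -0.37, -0.001], [-0.001, 0.0, -1.0]]
contact_force: [-1.4, -0.6, -2.8]
gripper_width: 0.189
gripper_force: 78.4
```

```bash
python3 - <<'E'
from h import *
s=status.get_state(); print(s["ft_torque"],s["gripper_width"])
f=grab_frame("top"); P=cloud(f); z=P[...,2]
m=np.zeros(z.shape,bool); m[160:198,330:376]=1
for lo,hi in((34,58),):
    q=P[m&(z>lo)&(z<hi)]; print("blocktop z",np.median(q[:,2]),len(q))
E
```

```text
[-0.24886816  0.39864074  0.08191637] 0.18896398626935534
blocktop z 41.72039702770519 12
```

Emit:
play_rows([
  [[0,0,-0.0003],-0.17],
  [[0,0,-0.0008],-0.34],
  [[0,0,-0.0013],-0.51],
  [[0,0,-0.0018],-0.68],
  [[0,0,-0.0021],-0.85],
])

```text
time_s: 4.82
eef_pos: [499.0, -297.2, 97.6]
ee_rot: [[-0.466, 0.885, -0.001], [0.885, 0.466, 0.001], [0.001, -0.001, -1.0]]
contact_force: [-2.7, 0.9, 0.7]
gripper_width: 0.185
gripper_force: 79.2
```

Emit:
play_rows([
  [[0,0,-0.0003],0.17],
  [[0,0,-0.0008],0.34],
  [[0,0,-0.0013],0.51],
  [[0,0,-0.0018],0.68],
  [[0,0,-0.0021],0.85],
])

```text
time_s: 5.45
eef_pos: [499.7, -297.8, 99.7]
ee_rot: [[0.367, 0.93, -0.0], [0.93, -0.367, -0.0], [-0.0, 0.0, -1.0]]
contact_force: [0.1, -0.6, -4.2]
gripper_width: 0.189
gripper_force: 78.3
```

Emit:
play_rows([
  [[0,0,-0.0003],-0.17],
  [[0,0,-0.0008],-0.34],
  [[0,0,-0.0013],-0.51],
  [[0,0,-0.0018],-0.68],
  [[0,0,-0.0021],-0.85],
])

```text
time_s: 6.08
eef_pos: [499.1, -297.0, 101.6]
ee_rot: [[-0.467, 0.884, -0.001], [0.884, 0.467, 0.001], [0.002, -0.001, -1.0]]
contact_force: [-3.9, 0.3, -3.4]
gripper_width: 0.191
gripper_force: 78.7
```

```bash
python3 - <<'E'
from h import *
f=grab_frame("wrist"); save(f,"w2.png",2.5,(150,120,360,300))
E
```

```text
(no output)
```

View pics/w2.png

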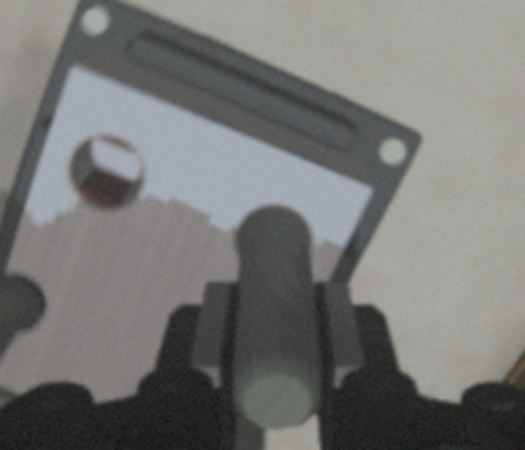

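Dowel is held centred between the pads and the block lies in its cradle; continuing.

Emit:
play_rows([
  [[0,0,-0.0003],0.17],
  [[0,0,-0.0008],0.34],
  [[0,0,-0.0013],0.51],
  [[0,0,-0.0018],0.68],
  [[0,0,-0.0021],0.85],
])

```text
time_s: 6.75
eef_pos: [499.8, -297.5, 104.0]
ee_rot: [[0.37, 0.929, 0.0], [0.929, -0.37, 0.0], [0.0, 0.0, -1.0]]
contact_force: [0.6, 0.3, -4.3]
gripper_width: 0.187
gripper_force: 78.7
```

Emit:
play_rows([
  [[0,0,-0.0003],-0.17],
  [[0,0,-0.0008],-0.34],
  [[0,0,-0.0013],-0.51],
  [[0,0,-0.0018],-0.68],
  [[0,0,-0.0021],-0.85],
])

```text
time_s: 7.38
eef_pos: [499.5, -297.1, 105.8]
ee_rot: [[-0.464, 0.886, -0.0], [0.886, 0.464, 0.001], [0.001, 0.0, -1.0]]
contact_force: [-1.2, 0.4, -4.9]
gripper_width: 0.186
gripper_force: 79.0
```

Emit:
play_rows([
  [[0,0,-0.0003],0.17],
  [[0,0,-0.0008],0.34],
  [[0,0,-0.0013],0.51],
  [[0,0,-0.0018],0.68],
  [[0,0,-0.0021],0.85],
])

```text
time_s: 8.0
eef_pos: [499.6, -297.7, 108.2]
ee_rot: [[0.37, 0.929, -0.0], [0.929, -0.37, -0.0], [-0.0, -0.0, -1.0]]
contact_force: [1.3, 0.0, 0.4]
gripper_width: 0.184
gripper_force: 79.9
```

Emit:
play_rows([
  [[0,0,-0.0003],-0.17],
  [[0,0,-0.0008],-0.34],
  [[0,0,-0.0013],-0.51],
  [[0,0,-0.0018],-0.68],
  [[0,0,-0.0021],-0.85],
])

```text
time_s: 8.62
eef_pos: [499.2, -297.3, 110.1]
ee_rot: [[-0.464, 0.886, -0.001], [0.886, 0.464, 0.001], [0.001, -0.001, -1.0]]
contact_force: [-0.8, 0.7, -1.7]
gripper_width: 0.189
gripper_force: 79.9
```

```bash
python3 - <<'E'
from h import *
f=grab_frame("top"); P=cloud(f); z=P[...,2]
m=np.zeros(z.shape,bool); m[160:200,318:376]=1
q=P[m&(z>34)&(z<64)]; print("blocktop z",np.percentile(q[:,2],[10,50,90]),len(q))
E
```

```text
blocktop z [37.94667752 41.22067925 44.2081414 ] 126
```

Block flat at 41–42 mm. Another four swings.

Emit:
play_rows([
  [[0,0,-0.0003],0.17],
  [[0,0,-0.0008],0.34],
  [[0,0,-0.0013],0.51],
  [[0,0,-0.0018],0.68],
  [[0,0,-0.0021],0.85],
])

```text
time_s: 9.3
eef_pos: [500.5, -297.9, 113.1]
ee_rot: [[0.372, 0.928, 0.002], [0.928, -0.372, -0.001], [0.0, 0.002, -1.0]]
contact_force: [0.2, 0.1, 0.7]
gripper_width: 0.189
gripper_force: 80.3
```

Emit:
play_rows([
  [[0,0,-0.0003],-0.17],
  [[0,0,-0.0008],-0.34],
  [[0,0,-0.0013],-0.51],
  [[0,0,-0.0018],-0.68],
  [[0,0,-0.0021],-0.85],
])

```text
time_s: 9.93
eef_pos: [500.2, -297.8, 114.9]
ee_rot: [[-0.461, 0.887, 0.001], [0.887, 0.461, -0.001], [-0.001, 0.001, -1.0]]
contact_force: [0.6, 0.6, -1.2]
gripper_width: 0.188
gripper_force: 80.2
```

Emit:
play_rows([
  [[0,0,-0.0003],0.17],
  [[0,0,-0.0008],0.34],
  [[0,0,-0.0013],0.51],
  [[0,0,-0.0018],0.68],
  [[0,0,-0.0021],0.85],
])

```text
time_s: 10.55
eef_pos: [500.2, -297.9, 117.0]
ee_rot: [[0.372, 0.928, 0.001], [0.928, -0.372, -0.0], [-0.0, 0.001, -1.0]]
contact_force: [0.8, 0.2, -0.7]
gripper_width: 0.184
gripper_force: 80.2
```

Emit:
play_rows([
  [[0,0,-0.0003],-0.17],
  [[0,0,-0.0008],-0.34],
  [[0,0,-0.0013],-0.51],
  [[0,0,-0.0018],-0.68],
  [[0,0,-0.0021],-0.85],
])

```text
time_s: 11.18
eef_pos: [500.2, -297.9, 119.1]
ee_rot: [[-0.461, 0.887, 0.001], [0.887, 0.461, -0.001], [-0.001, 0.001, -1.0]]
contact_force: [-0.2, 0.2, 0.8]
gripper_width: 0.184
gripper_force: 80.2
```

Emit:
play_rows([
  [[0,0,-0.0003],0.17],
  [[0,0,-0.0008],0.34],
  [[0,0,-0.0013],0.51],
  [[0,0,-0.002],0.51],
  [[0,0,-0.003],0.51],
])

```text
time_s: 11.8
eef_pos: [499.9, -297.7, 121.9]
ee_rot: [[0.031, 1.0, 0.0], [1.0, -0.031, -0.0], [-0.0, 0.0, -1.0]]
contact_force: [-0.4, 0.3, -0.7]
gripper_width: 0.187
gripper_force: 80.2
```

```bash
python3 - <<'E'
from h import *
f=grab_frame("top"); P=cloud(f); z=P[...,2]
m=np.zeros(z.shape,bool); m[160:200,318:376]=1
q=P[m&(z>34)&(z<64)]; print("blocktop z",np.percentile(q[:,2],[10,50,90]),len(q))
print(pot(f,guess=(478,-133)))
go(480,-210,200,150)
E
```

```text
blocktop z [39.22883568 41.54139458 45.41556195] 137
(((478.1768798828125, -132.7725067138672), 43.032405853271484), [(np.int32(41), array([ 504.3, -124.4,   94.8])), (np.int32(37), array([ 451.3, -140.7,   94.7]))])
at [ 500.  -297.8  122. ] th 88.2 q [-31.  21. -16.  53.   0.  61.] F [-0.7  0.1 -0.1] w 0.184 gf 80.2 t 11.85
shift [0.0871, -0.0227, -0.0781] turn -1.079 rows 5.8
```

Emit:
play_rows([
  [[0,0,-0.04],0],
  [[0.02,0,-0.07],-0.18],
  [[0.06,-0.012,-0.075],-0.36],
  [[0.1,-0.02,-0.075],-0.54],
  [[0.138,-0.031,-0.075],-0.72],
])

```text
time_s: 12.48
eef_pos: [473.2, -157.6, 196.9]
ee_rot: [[-0.639, 0.769, 0.001], [0.769, 0.639, -0.0], [-0.001, 0.001, -1.0]]
contact_force: [0.4, 0.2, -0.7]
gripper_width: 0.189
gripper_force: 80.2
```

```bash
python3 - <<'E'
from h import *
go(471.3,-160.3,190,147)
E
```

```text
at [ 473.2 -157.6  196.9] th 129.8 q [-18.   9. -22.  60.   0.  32.] F [ 0.4  0.2 -0.7] w 0.189 gf 80.2 t 12.47
shift [-0.0008, -0.0032, 0.0069] turn -0.301 rows 1.6
```

Emit:
play_rows([
  [[-0.0005,-0.0015,0.003],-0.15],
  [[-0.001,-0.003,0.007],-0.3],
  [[-0.001,-0.003,0.007],-0.3],
  [[-0.001,-0.003,0.007],-0.3],
])

```text
time_s: 12.98
eef_pos: [471.7, -161.5, 189.8]
ee_rot: [[-0.833, 0.553, 0.0], [0.553, 0.833, 0.0], [-0.0, 0.0, -1.0]]
contact_force: [0.4, -0.4, 0.2]
gripper_width: 0.187
gripper_force: 79.9
```

```bash
python3 - <<'E'
from h import *
import pickle
f=grab_frame("wrist"); pickle.dump(f,open("w3.pkl","wb")); save(f,"w3.png",2.5,(140,80,380,300))
go(471.3,-160.3,120,147)
E
```

```text
at [ 471.8 -161.5  189.8] th 146.4 q [-19.   9. -22.  59.   0.  15.] F [-0.3  0.2 -0.8] w 0.187 gf 79.9 t 13.03
shift [0.0011, 0.0008, 0.0698] turn -0.01 rows 1.1
```

View pics/w3.png

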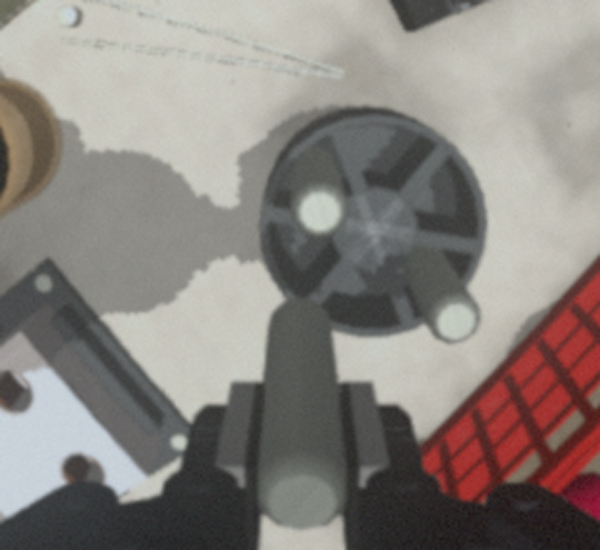

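Wrist view: stored tops at (321,212) and (456,320), rim circle centred (374,222), held dowel foot about (303,320).

```bash
python3 - <<'E'
from h import *
import pickle
f=pickle.load(open("w3.pkl","rb"))
W=lambda u,v,z: wray(f,140+u/2.5,80+v/2.5,z)
a=W(321,212,96);b=W(456,319,96);c=W(374,222,46)
print(a,b,(a+b)/2,np.degrees(np.arctan2(*(a-b)[1::-1])),np.linalg.norm(a-b),c)
for p in((262,222),(487,222),(374,108),(374,335)): print(W(*p,46))
E
```

```text
[ 450.  -141.7   96. ] [ 502.1 -124.7   96. ] [ 476.05 -133.2    96.  ] -161.92872406266304 54.80337580842993 [ 473.7 -132.2   46. ]
[ 450.9 -166.7   46. ]
[497.  -96.2  46. ]
[ 438.1 -109.7   46. ]
[ 511.7 -155.8   46. ]
```

Emit:
play_rows([
  [[0.001,0.0007,0.03],0],
  [[0.001,0.0007,0.055],0],
  [[0.001,0.0007,0.062],0],
  [[0.001,0.0007,0.064],0],
  [[0.001,0.0007,0.064],0],
])

```text
time_s: 13.65
eef_pos: [471.8, -160.5, 126.4]
ee_rot: [[-0.834, 0.551, 0.001], [0.551, 0.834, -0.0], [-0.001, 0.0, -1.0]]
contact_force: [-0.5, 0.2, 0.2]
gripper_width: 0.188
gripper_force: 79.9
```

Emit:
play_rows([
  [[0,0,0.003],0],
  [[0,0,0.006],0],
  [[0,0,0.009],0],
  [[0,0,0.012],0],
  [[0,0,0.015],0],
])

```text
time_s: 14.28
eef_pos: [471.1, -160.2, 110.3]
ee_rot: [[-0.834, 0.551, -0.0], [0.551, 0.834, 0.0], [0.0, -0.0, -1.0]]
contact_force: [-0.1, 0.3, -0.9]
gripper_width: 0.188
gripper_force: 79.9
```

```bash
python3 - <<'E'
from h import *
go(471.1,-160.4,84,147)
E
```

```text
at [ 471.1 -160.2  110.3] th 146.6 q [-19.  13. -29.  48.  -0.  15.] F [-0.1  0.3 -0.9] w 0.188 gf 79.9 t 14.28
shift [-0.0001, -0.0001, 0.0263] turn -0.008 rows 0.4
```

Emit:
play_rows([
  [[0,0,0.006],0],
  [[0,0,0.012],0],
  [[0,0,0.018],0],
  [[0,0,0.024],0],
  [[0,0,0.0275],0],
])

```text
time_s: 14.9
eef_pos: [471.0, -160.2, 82.6]
ee_rot: [[-0.834, 0.551, -0.0], [0.551, 0.834, 0.0], [0.001, -0.0, -1.0]]
contact_force: [-0.4, -0.6, -0.6]
gripper_width: 0.187
gripper_force: 79.9
```

Emit:
play_rows([
  [[0,0,0],0],
  [[0,0,0],0],
  [[0,0,0],0],
], claw=0.35)

```text
time_s: 15.28
eef_pos: [471.4, -160.4, 83.4]
ee_rot: [[-0.834, 0.551, 0.001], [0.551, 0.834, -0.0], [-0.001, 0.0, -1.0]]
contact_force: [-0.2, 0.3, -0.1]
gripper_width: 0.347
gripper_force: 0.0
```

Emit:
play_rows([
  [[0,0,-0.015],0],
  [[0,0,-0.05],0],
  [[0,0,-0.1],0],
  [[0,0,-0.12],0],
])

```text
time_s: 15.78
eef_pos: [472.8, -160.8, 207.4]
ee_rot: [[-0.834, 0.551, 0.005], [0.551, 0.834, -0.002], [-0.005, 0.001, -1.0]]
contact_force: [0.7, 0.2, 0.7]
gripper_width: 0.343
gripper_force: 0.0
```

```bash
python3 - <<'E'
from h import *
f=grab_frame("wrist"); save(f,"w4.png",2,(140,80,400,330))
go(456,-391.5,215,93)
E
```

```text
at [ 473.5 -161.1  208.9] th 146.6 q [-19.   8. -21.  61.  -0.  15.] F [0.2 0.4 2.1] w 0.348 gf 0.0 t 15.82
shift [-0.1125, -0.2019, -0.0057] turn 0.935 rows 5.0
```

View pics/w4.png

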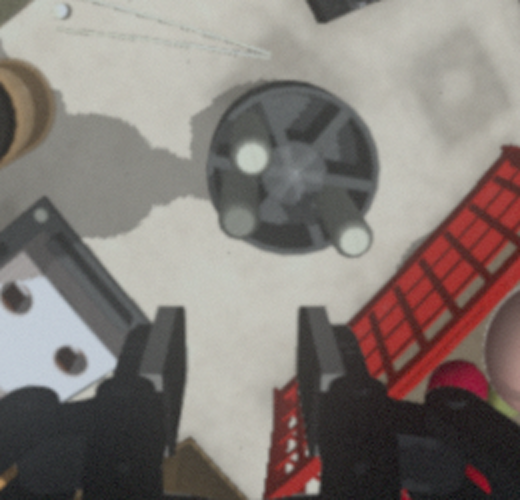

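Dowel A stands in its cell at (238,220), next to the stored one at (252,157). On to pin B.

Emit:
play_rows([
  [[-0.022,-0.04,0],0.18],
  [[-0.045,-0.08,0],0.36],
  [[-0.067,-0.12,0],0.54],
  [[-0.09,-0.16,0],0.72],
  [[-0.11,-0.198,0],0.9],
], claw=0.6)

```text
time_s: 16.45
eef_pos: [453.5, -387.6, 203.2]
ee_rot: [[-0.081, 0.997, 0.0], [0.997, 0.081, -0.0], [-0.0, 0.0, -1.0]]
contact_force: [-0.4, -0.8, -0.2]
gripper_width: 0.6
gripper_force: 0.0
```

```bash
python3 - <<'E'
from h import *
go(456,-391.5,207,93)
E
```

```text
at [ 453.5 -387.6  203.2] th 94.6 q [-41.  19.  -8.  63.   0.  45.] F [-0.4 -0.8 -0.2] w 0.6 gf 0.0 t 16.45
shift [-0.0041, 0.0022, -0.0038] turn 0.028 rows 0.2
```

Emit:
play_rows([
  [[-0.004,0.002,0],0.028],
  [[-0.004,0.002,0],0.028],
  [[-0.004,0.002,0],0.028],
])

```text
time_s: 16.82
eef_pos: [456.2, -388.7, 203.1]
ee_rot: [[-0.061, 0.998, -0.0], [0.998, 0.061, 0.001], [0.001, -0.0, -1.0]]
contact_force: [0.4, 0.2, -0.7]
gripper_width: 0.601
gripper_force: 0.0
```

```bash
python3 - <<'E'
from h import *
f=grab_frame("wrist"); g=f["pixels"]
c=g[165:225,225:300].min(2)
n,l,s,cc=cv2.connectedComponentsWithStats((c>160).astype(np.uint8))
for i in range(1,n):
    if 40<s[i,4]<250: u,v=cc[i]+(225,165); print(s[i],u.round(1),v.round(1),wray(f,u,v,106))
h=cv2.resize(g[150:260,200:330,::-1],None,fx=4,fy=4); cv2.imwrite("pics/w5.png",h)
go(455.5,-391.8,90,93)
E
```

```text
[  0   0   6  31 151] 227.0 179.8 [ 429.1 -374.7  106. ]
[ 28  31  14  13 148] 259.2 202.2 [ 455.  -391.4  106. ]
at [ 456.3 -388.7  203.2] th 93.5 q [-40.  19.  -7.  64.   0.  46.] F [ 0.3 -0.9 -1. ] w 0.602 gf 0.0 t 16.88
shift [-0.0031, -0.0009, 0.1132] turn 0.009 rows 1.8
```

Emit:
play_rows([
  [[-0.0028,0,0.03],0.01],
  [[-0.0028,0,0.08],0.01],
  [[-0.0028,0,0.112],0.01],
  [[-0.0028,0,0.113],0.01],
  [[-0.0028,0,0.113],0.01],
])

```text
time_s: 17.5
eef_pos: [457.1, -392.7, 91.5]
ee_rot: [[-0.05, 0.999, 0.001], [0.999, 0.05, -0.001], [-0.001, 0.001, -1.0]]
contact_force: [-0.7, 0.5, -0.3]
gripper_width: 0.602
gripper_force: 0.0
```

Emit:
play_rows([
  [[0,0,0],0],
  [[0,0,0],0],
  [[0,0,0],0],
  [[0,0,0],0],
  [[0,0,0],0],
], claw=0.1, newtons=80)

```text
time_s: 18.12
eef_pos: [456.9, -393.5, 91.8]
ee_rot: [[-0.049, 0.999, 0.002], [0.999, 0.049, -0.002], [-0.002, 0.002, -1.0]]
contact_force: [-1.5, 0.8, 5.5]
gripper_width: 0.183
gripper_force: 78.2
```

Emit:
play_rows([
  [[0,0,-0.0003],0.15],
  [[0,0,-0.0008],0.3],
  [[0,0,-0.001],0.42],
])

```text
time_s: 18.5
eef_pos: [455.9, -393.1, 91.9]
ee_rot: [[0.367, 0.93, -0.0], [0.93, -0.367, -0.001], [-0.001, -0.0, -1.0]]
contact_force: [-2.4, -0.5, 0.6]
gripper_width: 0.189
gripper_force: 78.3
```

```bash
python3 - <<'E'
from h import *
go(455.5,-391.8,90,93)
E
```

```text
at [ 455.9 -393.1   91.9] th 68.5 q [-41.  24. -15.  50.  -0.  71.] F [-2.4 -0.5  0.6] w 0.189 gf 78.3 t 18.5
shift [0.0011, -0.0009, 0.0019] turn -0.428 rows 2.3
```

Emit:
play_rows([
  [[0,0,-0.0003],-0.17],
  [[0,0,-0.0008],-0.34],
  [[0,0,-0.0013],-0.51],
  [[0,0,-0.0018],-0.68],
  [[0,0,-0.0021],-0.85],
])

```text
time_s: 19.12
eef_pos: [456.4, -392.8, 93.5]
ee_rot: [[-0.466, 0.885, 0.0], [0.885, 0.466, -0.0], [-0.0, 0.0, -1.0]]
contact_force: [-0.1, 0.9, -2.6]
gripper_width: 0.189
gripper_force: 78.1
```

Emit:
play_rows([
  [[0,0,-0.0003],0.17],
  [[0,0,-0.0008],0.34],
  [[0,0,-0.0013],0.51],
  [[0,0,-0.0018],0.68],
  [[0,0,-0.0021],0.85],
])

```text
time_s: 19.75
eef_pos: [455.0, -392.6, 95.1]
ee_rot: [[0.368, 0.93, -0.003], [0.93, -0.368, 0.0], [-0.001, -0.002, -1.0]]
contact_force: [-3.5, -0.2, -3.0]
gripper_width: 0.185
gripper_force: 78.5
```

Emit:
play_rows([
  [[0,0,-0.0003],-0.17],
  [[0,0,-0.0008],-0.34],
  [[0,0,-0.0013],-0.51],
  [[0,0,-0.0018],-0.68],
  [[0,0,-0.0021],-0.85],
])

```text
time_s: 20.38
eef_pos: [457.0, -392.8, 97.8]
ee_rot: [[-0.466, 0.885, 0.002], [0.885, 0.466, 0.0], [-0.001, 0.002, -1.0]]
contact_force: [2.0, -0.1, -1.8]
gripper_width: 0.189
gripper_force: 78.5
```

Emit:
play_rows([
  [[0,0,-0.0003],0.17],
  [[0,0,-0.0008],0.34],
  [[0,0,-0.0013],0.51],
  [[0,0,-0.0018],0.68],
  [[0,0,-0.0021],0.85],
])

```text
time_s: 21.0
eef_pos: [455.1, -392.5, 99.3]
ee_rot: [[0.368, 0.93, -0.002], [0.93, -0.368, 0.0], [-0.001, -0.002, -1.0]]
contact_force: [-2.4, -0.4, -3.1]
gripper_width: 0.187
gripper_force: 78.7
```

```bash
cat >> h.py <<'E'
def blk():
    f=grab_frame("top"); z=cloud(f)[...,2]; m=np.zeros(z.shape,bool); m[160:200,318:376]=1
    q=z[m&(z>34)&(z<64)]; print("blocktop z",np.percentile(q,[10,50,90]).round(1),len(q)); return f
E
python3 -c "
from h import *
blk()"
```

```text
blocktop z [38.8 41.5 44.6] 1103
```

Emit:
play_rows([
  [[0,0,-0.0003],-0.17],
  [[0,0,-0.0008],-0.34],
  [[0,0,-0.0013],-0.51],
  [[0,0,-0.0018],-0.68],
  [[0,0,-0.0021],-0.85],
])

```text
time_s: 21.68
eef_pos: [456.8, -392.6, 101.9]
ee_rot: [[-0.468, 0.884, 0.001], [0.884, 0.468, 0.0], [-0.0, 0.001, -1.0]]
contact_force: [2.9, 0.4, 0.0]
gripper_width: 0.188
gripper_force: 79.0
```

Emit:
play_rows([
  [[0,0,-0.0003],0.17],
  [[0,0,-0.0008],0.34],
  [[0,0,-0.0013],0.51],
  [[0,0,-0.0018],0.68],
  [[0,0,-0.0021],0.85],
])

```text
time_s: 22.3
eef_pos: [455.6, -392.7, 103.5]
ee_rot: [[0.365, 0.931, -0.001], [0.931, -0.365, -0.0], [-0.001, -0.001, -1.0]]
contact_force: [-1.4, 0.5, 4.2]
gripper_width: 0.186
gripper_force: 79.8
```

Emit:
play_rows([
  [[0,0,-0.0003],-0.17],
  [[0,0,-0.0008],-0.34],
  [[0,0,-0.0013],-0.51],
  [[0,0,-0.0018],-0.68],
  [[0,0,-0.0021],-0.85],
])

```text
time_s: 22.92
eef_pos: [455.9, -392.6, 106.0]
ee_rot: [[-0.468, 0.884, -0.001], [0.884, 0.468, 0.0], [0.0, -0.0, -1.0]]
contact_force: [-0.6, 1.9, -2.4]
gripper_width: 0.186
gripper_force: 79.6
```

Emit:
play_rows([
  [[0,0,-0.0003],0.17],
  [[0,0,-0.0008],0.34],
  [[0,0,-0.0013],0.51],
  [[0,0,-0.0018],0.68],
  [[0,0,-0.0021],0.85],
])

```text
time_s: 23.55
eef_pos: [456.1, -393.0, 108.2]
ee_rot: [[0.365, 0.931, -0.0], [0.931, -0.365, -0.001], [-0.001, 0.0, -1.0]]
contact_force: [-2.5, -0.9, -1.9]
gripper_width: 0.186
gripper_force: 79.7
```

```bash
python3 -c "
from h import *
blk()"
```

```text
blocktop z [38.3 41.5 44.5] 1132
```

Emit:
play_rows([
  [[0,0,-0.0003],-0.17],
  [[0,0,-0.0008],-0.34],
  [[0,0,-0.0013],-0.51],
  [[0,0,-0.0018],-0.68],
  [[0,0,-0.0021],-0.85],
])

```text
time_s: 24.22
eef_pos: [456.7, -392.6, 110.4]
ee_rot: [[-0.47, 0.883, 0.001], [0.883, 0.47, 0.0], [-0.0, 0.001, -1.0]]
contact_force: [1.8, 1.4, -2.7]
gripper_width: 0.186
gripper_force: 79.8
```

Emit:
play_rows([
  [[0,0,-0.0003],0.17],
  [[0,0,-0.0008],0.34],
  [[0,0,-0.0013],0.51],
  [[0,0,-0.0018],0.68],
  [[0,0,-0.0021],0.85],
])

```text
time_s: 24.85
eef_pos: [455.6, -392.8, 112.7]
ee_rot: [[0.364, 0.932, -0.001], [0.932, -0.364, -0.001], [-0.001, -0.001, -1.0]]
contact_force: [-4.1, 0.8, 2.5]
gripper_width: 0.191
gripper_force: 80.5
```

Emit:
play_rows([
  [[0,0,-0.0003],-0.17],
  [[0,0,-0.0008],-0.34],
  [[0,0,-0.0013],-0.51],
  [[0,0,-0.0018],-0.68],
  [[0,0,-0.0021],-0.85],
])

```text
time_s: 25.48
eef_pos: [456.7, -392.9, 114.8]
ee_rot: [[-0.47, 0.883, 0.001], [0.883, 0.47, -0.0], [-0.001, 0.001, -1.0]]
contact_force: [0.3, -0.3, -0.7]
gripper_width: 0.187
gripper_force: 80.2
```

Emit:
play_rows([
  [[0,0,-0.0003],0.17],
  [[0,0,-0.0008],0.34],
  [[0,0,-0.0013],0.51],
  [[0,0,-0.0018],0.68],
  [[0,0,-0.0021],0.85],
])

```text
time_s: 26.1
eef_pos: [456.7, -392.9, 116.9]
ee_rot: [[0.363, 0.932, 0.001], [0.932, -0.363, -0.0], [0.0, 0.001, -1.0]]
contact_force: [0.7, -0.4, 0.6]
gripper_width: 0.188
gripper_force: 80.2
```

Emit:
play_rows([
  [[0,0,-0.0003],-0.17],
  [[0,0,-0.0008],-0.34],
  [[0,0,-0.0013],-0.51],
  [[0,0,-0.0018],-0.68],
  [[0,0,-0.0021],-0.85],
])

```text
time_s: 26.72
eef_pos: [456.8, -392.9, 119.0]
ee_rot: [[-0.47, 0.883, 0.001], [0.883, 0.47, -0.0], [-0.001, 0.001, -1.0]]
contact_force: [0.3, -0.8, -0.3]
gripper_width: 0.186
gripper_force: 80.2
```

Emit:
play_rows([
  [[0,0,-0.0003],0.17],
  [[0,0,-0.0008],0.34],
  [[0,0,-0.0013],0.51],
  [[0,0,-0.002],0.51],
  [[0,0,-0.003],0.51],
])

```text
time_s: 27.35
eef_pos: [456.5, -392.8, 121.7]
ee_rot: [[0.026, 1.0, 0.0], [1.0, -0.026, -0.0], [-0.0, 0.0, -1.0]]
contact_force: [-1.0, -0.2, -0.6]
gripper_width: 0.184
gripper_force: 80.2
```

```bash
python3 -c "
from h import *
f=blk()
print(pot(f,guess=(478,-133)))
go(470,-170,205,147)"
```

```text
blocktop z [38.7 41.6 44.6] 1128
(((489.13525390625, -146.40493774414062), 43.3156623840332), [(np.int32(41), array([ 514.1, -136.7,   94.3])), (np.int32(50), array([ 488.9, -180.7,   94.7])), (np.int32(38), array([ 460. , -152.3,   94. ]))])
at [ 456.5 -392.8  121.8] th 88.4 q [-41.  23. -13.  54.   0.  51.] F [-0.5 -0.7 -0.9] w 0.186 gf 80.2 t 27.4
shift [0.2231, 0.0074, -0.0832] turn -1.022 rows 5.5
```

The pot has been knocked to about (488,-145). Moving near and looking.

Emit:
play_rows([
  [[0,0,-0.04],0],
  [[0.01,0,-0.08],-0.18],
  [[0.06,0.01,-0.09],-0.36],
  [[0.11,0.02,-0.09],-0.54],
  [[0.155,0.035,-0.09],-0.72],
])

```text
time_s: 28.02
eef_pos: [496.3, -237.5, 212.0]
ee_rot: [[-0.642, 0.767, 0.001], [0.767, 0.642, -0.0], [-0.001, 0.001, -1.0]]
contact_force: [1.3, -1.0, -1.5]
gripper_width: 0.186
gripper_force: 80.2
```

```bash
python3 - <<'E'
from h import *
import pickle
f=grab_frame("wrist"); pickle.dump(f,open("w6.pkl","wb")); save(f,"w6.png",2.5,(140,30,380,260))
t=grab_frame("top"); print(pot(t,guess=(488,-145)))
go(494,-118,205,145)
E
```

```text
(((489.07275390625, -146.25123596191406), 43.17521286010742), [(np.int32(41), array([ 514.1, -137.1,   94.7])), (np.int32(49), array([ 489. , -180.4,   94.3])), (np.int32(38), array([ 460.1, -152.2,   94.5]))])
at [ 497.2 -235.2  211.7] th 130.0 q [-25.  14. -14.  63.   0.  25.] F [-1.2 -0.5 -0.5] w 0.188 gf 80.2 t 28.12
shift [0.0918, 0.0729, 0.0069] turn -0.261 rows 1.9
```

View pics/w6.png

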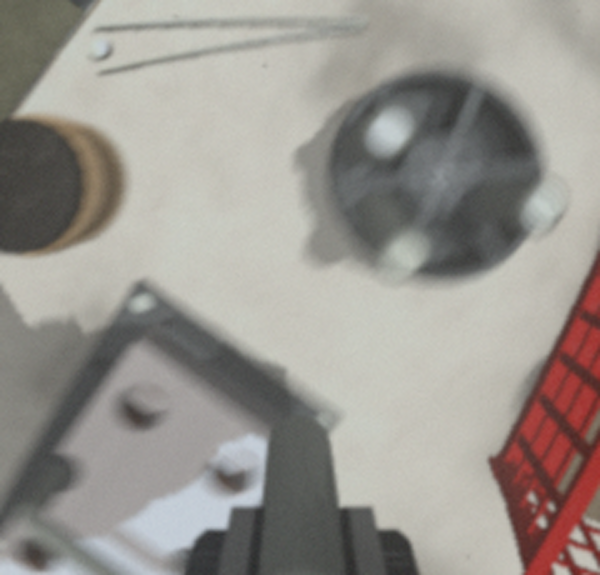

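Emit:
play_rows([
  [[0.04,0.03,0.003],-0.13],
  [[0.092,0.073,0.005],-0.26],
  [[0.092,0.073,0.005],-0.26],
  [[0.092,0.073,0.005],-0.26],
  [[0.092,0.073,0.005],-0.26],
])

```text
time_s: 28.75
eef_pos: [494.2, -122.8, 206.6]
ee_rot: [[-0.812, 0.584, 0.0], [0.584, 0.812, -0.001], [-0.001, -0.0, -1.0]]
contact_force: [0.0, -0.3, -0.5]
gripper_width: 0.187
gripper_force: 80.2
```

```bash
python3 - <<'E'
from h import *
import pickle
f=grab_frame("wrist"); pickle.dump(f,open("w7.pkl","wb")); save(f,"w7.png",2.5,(140,80,380,310))
t=grab_frame("top"); save(t,"t7.png"); print(pot(t,guess=(488,-145)))
go(494,-118,205,145)
E
```

```text
(((0.0, 0.0), 0.0), [])
at [ 494.1 -122.8  206.4] th 144.3 q [-14.  10. -19.  61.  -0.  22.] F [ 0.5 -0.4 -0.7] w 0.188 gf 80.2 t 28.85
shift [0.0029, 0.0039, 0.0014] turn -0.013 rows 0.1
```

View pics/w7.png

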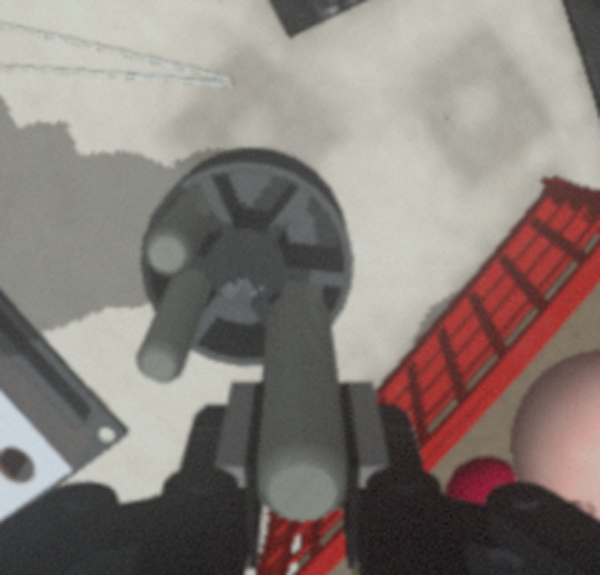

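Wrist: stored_2 top (166,253), dowel A top (160,361), rim spanning x 142–352, y 155–365; held dowel hides stored_1.

```bash
python3 - <<'E'
from h import *
import pickle
f=pickle.load(open("w7.pkl","rb"))
W=lambda u,v,z: wray(f,140+u/2.5,80+v/2.5,z)
for n,u,v,z in(("s2",166,253,96),("A",160,361,96),("l",142,258,46),("r",352,258,46),("t",248,155,46),("b",248,362,46),("post",245,262,46),("finA",225,190,46),("finB",285,190,46),("finC",320,242,46)): print(n,W(u,v,z))
# fit rim circle: project 43mm circle pts at candidate centre for check by rim edge points
pts=np.array([W(u,v,46)[:2] for u,v in((142,258),(352,270),(205,168),(300,170),(338,215),(150,225))],np.float32)
A=np.c_[2*pts,np.ones(len(pts))]; s=np.linalg.lstsq(A,(pts**2).sum(1),rcond=None)[0]; print("circ",s[:2],np.sqrt(s[2]+s[0]**2+s[1]**2))
E
```

```text
s2 [ 457.9 -153.2   96. ]
A [ 486.8 -179.4   96. ]
l [ 459.3 -178.3   46. ]
r [ 508.5 -110.    46. ]
t [ 451.4 -119.    46. ]
b [ 520.4 -170.6   46. ]
post [ 485.1 -145.5   46. ]
finA [ 457.2 -134.4   46. ]
finB [ 470.9 -115.5   46. ]
finC [ 495.7 -116.6   46. ]
circ [ 485.86426136 -145.24130194] 41.90345530694227
```

```bash
python3 - <<'E'
from h import *
go(494.2,-118.5,126,145)
E
```

```text
at [ 494.1 -122.8  206.4] th 144.3 q [-14.  10. -19.  61.  -0.  22.] F [ 0.5 -0.4 -0.7] w 0.188 gf 80.2 t 28.85
shift [0.0024, 0.0036, 0.0804] turn -0.013 rows 1.3
```

Emit:
play_rows([
  [[0.0012,0.0018,0.03],-0.01],
  [[0.0024,0.0036,0.06],-0.01],
  [[0.0024,0.0036,0.075],-0.01],
  [[0.0024,0.0036,0.078],-0.01],
  [[0.0024,0.0036,0.08],-0.01],
])

```text
time_s: 29.48
eef_pos: [494.8, -117.6, 127.1]
ee_rot: [[-0.818, 0.575, 0.001], [0.575, 0.818, -0.0], [-0.001, 0.0, -1.0]]
contact_force: [-0.2, -0.0, -0.5]
gripper_width: 0.191
gripper_force: 80.2
```

Emit:
play_rows([
  [[0,0,0.002],0],
  [[0,0,0.004],0],
  [[0,0,0.006],0],
  [[0,0,0.008],0],
  [[0,0,0.01],0],
])

```text
time_s: 30.1
eef_pos: [494.1, -117.3, 116.3]
ee_rot: [[-0.819, 0.574, 0.0], [0.574, 0.819, -0.0], [-0.0, -0.0, -1.0]]
contact_force: [-0.1, -0.6, 0.1]
gripper_width: 0.186
gripper_force: 80.2
```

```bash
python3 - <<'E'
from h import *
go(494.2,-118.5,82.5,145)
E
```

```text
at [ 494.1 -117.3  116.3] th 144.9 q [-13.  14. -27.  49.  -0.  22.] F [-0.1 -0.6  0.1] w 0.186 gf 80.2 t 30.1
shift [-0.0008, -0.0009, 0.0338] turn -0.001 rows 0.5
```

Foot is 5 mm below the rim without contact; continuing down gently.

Emit:
play_rows([
  [[-0.0006,-0.0006,0.003],0],
  [[-0.0006,-0.0006,0.006],0],
  [[-0.0006,-0.0006,0.01],0],
  [[-0.0006,-0.0006,0.014],0],
  [[-0.0006,-0.0006,0.018],0],
])

```text
time_s: 30.72
eef_pos: [494.2, -117.9, 98.1]
ee_rot: [[-0.819, 0.574, -0.0], [0.574, 0.819, 0.0], [0.0, -0.0, -1.0]]
contact_force: [-0.1, -0.3, 0.8]
gripper_width: 0.185
gripper_force: 80.2
```

Emit:
play_rows([
  [[0,0,0.004],0],
  [[0,0,0.008],0],
  [[0,0,0.012],0],
  [[0,0,0.015],0],
  [[0,0,0.0155],0],
])

```text
time_s: 31.35
eef_pos: [494.1, -117.9, 82.6]
ee_rot: [[-0.819, 0.574, -0.0], [0.574, 0.819, 0.0], [0.0, -0.0, -1.0]]
contact_force: [0.1, -0.2, -0.5]
gripper_width: 0.19
gripper_force: 80.2
```

```bash
python3 - <<'E'
from h import *
go(494.2,-118.5,82.5,145)
E
```

```text
at [ 494.1 -117.9   82.6] th 144.9 q [-13.  16. -29.  45.  -0.  22.] F [ 0.1 -0.2 -0.5] w 0.19 gf 80.2 t 31.35
shift [-0.0004, -0.0004, 0.0001] turn -0.001 rows 0.0
```

Emit:
play_rows([
  [[0,0,0],0],
  [[0,0,0],0],
  [[0,0,0],0],
], claw=0.35)

```text
time_s: 31.72
eef_pos: [494.4, -118.0, 83.1]
ee_rot: [[-0.819, 0.574, 0.0], [0.574, 0.819, -0.0], [-0.0, 0.0, -1.0]]
contact_force: [-0.9, -0.2, 0.6]
gripper_width: 0.352
gripper_force: 0.0
```

Emit:
play_rows([
  [[0,0,-0.015],0],
  [[0,0,-0.05],0],
  [[0,0,-0.1],0],
  [[0,0,-0.12],0],
])

```text
time_s: 32.22
eef_pos: [495.9, -118.3, 207.1]
ee_rot: [[-0.819, 0.574, 0.005], [0.574, 0.819, -0.001], [-0.005, 0.002, -1.0]]
contact_force: [0.4, -0.5, -0.1]
gripper_width: 0.347
gripper_force: 0.0
```

```bash
python3 - <<'E'
from h import *
f=grab_frame("wrist"); save(f,"w8.png",2.5,(140,80,380,310))
go(480,-343.5,200,182.7)
E
```

```text
at [ 496.6 -118.5  208.7] th 144.9 q [-13.   9. -19.  61.   0.  22.] F [ 1.2 -0.5  2.1] w 0.35 gf 0.0 t 32.27
shift [-0.1155, -0.1937, 0.0089] turn -0.659 rows 3.6
```

View pics/w8.png

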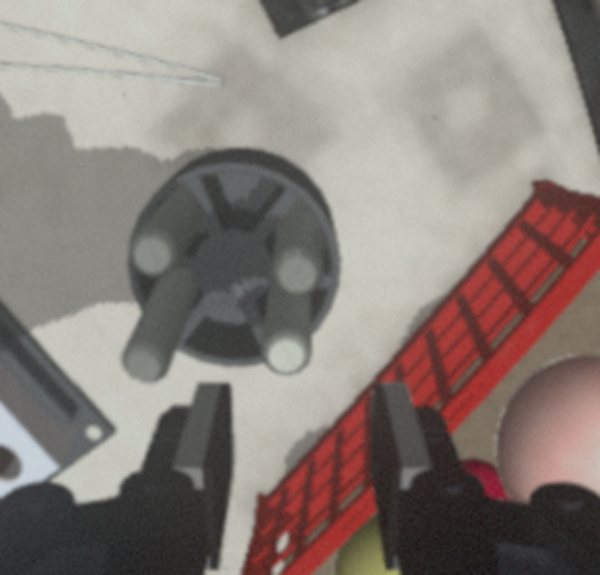

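All four dowels stand in the pot; A (146,360) leans a little outward. Going to the bail and re-measuring it and A's lean.

Emit:
play_rows([
  [[-0.028,-0.045,0],-0.17],
  [[-0.056,-0.095,0],-0.34],
  [[-0.085,-0.145,0],-0.5],
  [[-0.114,-0.193,0],-0.655],
  [[-0.114,-0.193,0],-0.655],
], claw=0.6)

```text
time_s: 32.9
eef_pos: [476.0, -344.9, 202.7]
ee_rot: [[-0.999, -0.039, 0.0], [-0.039, 0.999, -0.001], [-0.0, -0.001, -1.0]]
contact_force: [-0.5, 0.4, 0.1]
gripper_width: 0.602
gripper_force: 0.0
```

```bash
python3 - <<'E'
from h import *
t=grab_frame("top"); print(pot(t,guess=(488,-145)))
P=cloud(t); z=P[...,2]
for lo,hi in((55,70),(70,84),(84,100)):
    m=(np.hypot(P[...,0]-486,P[...,1]+178)<22)&(z>lo)&(z<hi); print(lo,P[m].mean(0).round(1),m.sum())
f=grab_frame("wrist"); save(f,"w9.png",2,(130,80,390,340)); import pickle; pickle.dump(f,open("w9.pkl","wb"))
go(480,-343.5,92,182.7)
E
```

```text
(((489.349365234375, -146.35293579101562), 43.326656341552734), [(np.int32(41), array([ 514.3, -136.6,   94.1])), (np.int32(40), array([ 493.1, -117.1,   94.5])), (np.int32(49), array([ 488.7, -180. ,   94.5])), (np.int32(37), array([ 460.2, -152.3,   94.1]))])
55 [ 481.7 -173.2   61.7] 10
70 [ 483.5 -174.4   75.9] 7
84 [ 488.1 -179.4   93. ] 36
at [ 476.2 -341.4  202.6] th -177.7 q [-36.  18.  -9.  63.   0. -38.] F [-0.1 -0.4  0.1] w 0.6 gf 0.0 t 33.0
shift [-0.0038, -0.0023, 0.1106] turn -0.006 rows 1.8
```

View pics/w9.png

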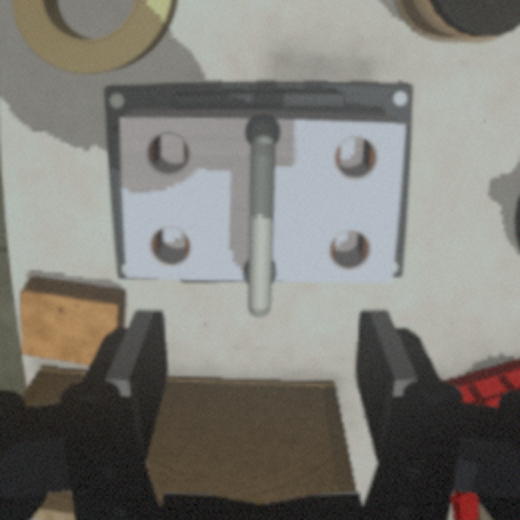

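Wrist view: bar from (262,128) to (260,312), block in its cradle with all bores empty.

```bash
python3 - <<'E'
from h import *
import pickle
f=pickle.load(open("w9.pkl","rb"))
W=lambda u,v,z: wray(f,130+u/2,80+v/2,z)
a=W(262,130,92);b=W(260,308,92);print("bar",a,b,(a+b)/2)
for u,v in((168,153),(355,156),(170,245),(349,249)): print("bore",W(u,v,42))
t=(W(168,153,42)+W(355,156,42)+W(170,245,42)+W(349,249,42))/4; print(t)
c=np.array([t[0]+1,(a+b)[1]/2])
go(480,-343.5,91,182.7)
E
```

```text
bar [ 433.6 -345.4   92. ] [ 510.6 -343.    92. ] [ 472.1 -344.2   92. ]
bore [ 453.8 -390.3   42. ]
bore [ 451.5 -299.1   42. ]
bore [ 501.2 -389.4   42. ]
bore [ 499.7 -298.1   42. ]
[ 476.55  -344.225   42.   ]
at [ 476.2 -341.4  202.6] th -177.7 q [-36.  18.  -9.  63.   0. -38.] F [-0.1 -0.4  0.1] w 0.6 gf 0.0 t 33.0
shift [-0.0038, -0.0023, 0.1116] turn -0.006 rows 1.8
```

Emit:
play_rows([
  [[-0.0017,-0.0033,0.03],-0.006],
  [[-0.0017,-0.0033,0.08],-0.006],
  [[-0.0017,-0.0033,0.11],-0.006],
  [[-0.0017,-0.0033,0.1116],-0.006],
  [[-0.0017,-0.0033,0.1116],-0.006],
])

```text
time_s: 33.62
eef_pos: [479.4, -344.1, 92.5]
ee_rot: [[-0.999, -0.05, 0.001], [-0.05, 0.999, -0.001], [-0.001, -0.001, -1.0]]
contact_force: [0.6, -0.6, -0.4]
gripper_width: 0.599
gripper_force: 0.0
```

```bash
python3 - <<'E'
from h import *
go(478,-344.7,91,182.7)
E
```

```text
at [ 479.4 -344.1   92.5] th -177.1 q [-36.  23. -17.  50.   0. -39.] F [ 0.6 -0.6 -0.4] w 0.599 gf 0.0 t 33.62
shift [0.0014, -0.0005, 0.0015] turn 0.003 rows 0.0
```

Emit:
play_rows([
  [[0.001,0,0.001],0],
  [[0.001,0,0.001],0],
  [[0.001,0,0.001],0],
  [[0.001,0,0.001],0],
  [[0.001,0,0.001],0],
], claw=0.0, newtons=110)

```text
time_s: 34.25
eef_pos: [478.1, -344.4, 91.6]
ee_rot: [[-0.999, -0.049, 0.002], [-0.049, 0.999, 0.001], [-0.002, 0.001, -1.0]]
contact_force: [-0.3, 4.2, 6.6]
gripper_width: 0.073
gripper_force: 107.6
```

Emit:
play_rows([
  [[0,0,0],0],
  [[0,0,-0.003],0],
  [[0,0,-0.006],0],
  [[0,0,-0.009],0],
  [[0,0,-0.012],0],
])

```text
time_s: 34.88
eef_pos: [477.3, -344.6, 102.1]
ee_rot: [[-0.999, -0.049, -0.001], [-0.049, 0.999, 0.0], [0.001, 0.0, -1.0]]
contact_force: [0.9, -0.7, -6.9]
gripper_width: 0.078
gripper_force: 107.4
```

Emit:
play_rows([
  [[0,0,-0.015],0],
  [[0,0,-0.03],0],
  [[0,0,-0.05],0],
  [[0,0,-0.07],0],
  [[0,0,-0.09],0],
])

```text
time_s: 35.5
eef_pos: [477.8, -344.9, 194.3]
ee_rot: [[-0.999, -0.049, 0.001], [-0.049, 0.999, -0.001], [-0.001, -0.001, -1.0]]
contact_force: [-0.8, 0.2, -6.6]
gripper_width: 0.073
gripper_force: 107.4
```

```bash
python3 - <<'E'
from h import *
go(478,-344.7,230,182.7)
print(status.get_state()["ft_torque"])
E
```

```text
at [ 477.8 -344.9  194.3] th -177.2 q [-36.  18. -10.  62.   0. -39.] F [-0.8  0.2 -6.6] w 0.073 gf 107.4 t 35.5
shift [-0.0002, 0.0001, -0.0357] turn 0.002 rows 0.6
[ 0.05789544 -0.07016029  0.02149091]
```

```bash
python3 - <<'E'
from h import *
import pickle
f=pickle.load(open("top.pkl","rb")); P=cloud(f); x,y,z=P[...,0],P[...,1],P[...,2]
for a in range(-300,360,60):
    m=(x>390)&(x<620)&(y>=a)&(y<a+60)&(z<600); print(a,np.sort(z[m])[-3:].round(0),end=" ")
H=(x>455)&(x<545)&(y>255)&(y<345)&(z>155)&(z<180)
q=P[H]
for s in(0,1):
    r=q[(q[:,1]>296)==s]; k=np.polyfit(r[:,0],r[:,1],1); print("\nprong",k,np.polyval(k,530),len(r),r[:,2].mean())
m=(x>400)&(x<460)&(y>240)&(y<350)&(z>100)&(z<200); q=P[m]; print("cross",q[:,0].min(),q[:,0].max(),q[:,2].max(),len(q))
go(478,-200,310,-88.3)
E
```

```text
-300 [133. 133. 134.] -240 [118. 118. 118.] -180 [117. 117. 118.] -120 [137. 137. 137.] -60 [147. 147. 153.] 0 [155. 155. 155.] 60 [80. 81. 81.] 120 [74. 74. 77.] 180 [92. 93. 93.] 240 [178. 179. 179.] 300 [179. 179. 180.] 
prong [-4.20685479e-03  2.73316328e+02] 271.0866950270339 110 167.30407552253652

prong [8.33122219e-04 3.18712476e+02] 319.15403067763754 117 167.28920182454405
cross 433.22963126331166 459.3846848735628 174.64191099412494 162
at [ 477.8 -344.9  194.3] th -177.2 q [-36.  18. -10.  62.   0. -39.] F [-0.8  0.2 -6.6] w 0.073 gf 107.4 t 35.5
shift [-0.0074, 0.1446, -0.1158] turn -1.551 rows 8.3
```

Emit:
play_rows([
  [[0,0,-0.05],0],
  [[0,0.01,-0.096],-0.1],
  [[-0.004,0.05,-0.096],-0.27],
  [[-0.007,0.1,-0.096],-0.44],
  [[-0.01,0.15,-0.096],-0.61],
])

```text
time_s: 36.12
eef_pos: [480.1, -193.2, 289.7]
ee_rot: [[-0.788, -0.616, 0.002], [-0.616, 0.788, -0.0], [-0.001, -0.001, -1.0]]
contact_force: [0.2, 0.8, -7.4]
gripper_width: 0.071
gripper_force: 108.1
```

```bash
python3 - <<'E'
from h import *
go(505,50,290,-105)
E
```

```text
at [ 480.1 -193.2  289.7] th -142.0 q [-22.   8. -10.  72.   0. -60.] F [ 0.2  0.8 -7.4] w 0.071 gf 108.1 t 36.12
shift [-0.1695, 0.1762, -0.0003] turn -0.645 rows 3.9
```

Emit:
play_rows([
  [[-0.034,0.035,0],-0.13],
  [[-0.068,0.07,0],-0.26],
  [[-0.102,0.105,0],-0.39],
  [[-0.136,0.141,0],-0.52],
  [[-0.17,0.176,0],-0.645],
])

```text
time_s: 36.75
eef_pos: [506.8, 50.5, 289.9]
ee_rot: [[-0.259, -0.966, 0.002], [-0.966, 0.259, 0.0], [-0.001, -0.002, -1.0]]
contact_force: [1.1, 0.0, -8.3]
gripper_width: 0.076
gripper_force: 108.1
```

```bash
python3 - <<'E'
from h import *
go(530,295,290,-89)
E
```

```text
at [506.8  50.5 289.9] th -105.0 q [  6.   7. -11.  72.  -0. -69.] F [ 1.1  0.  -8.3] w 0.076 gf 108.1 t 36.75
shift [-0.2422, 0.0411, -0.0] turn -0.28 rows 3.9
```

Emit:
play_rows([
  [[-0.055,0.009,0],-0.07],
  [[-0.11,0.018,0],-0.14],
  [[-0.16,0.027,0],-0.21],
  [[-0.205,0.035,0],-0.28],
  [[-0.241,0.041,0],-0.28],
])

```text
time_s: 37.38
eef_pos: [530.6, 294.2, 289.6]
ee_rot: [[0.015, -1.0, 0.001], [-1.0, -0.015, 0.001], [-0.001, -0.001, -1.0]]
contact_force: [0.4, -0.5, -6.2]
gripper_width: 0.076
gripper_force: 108.1
```

Emit:
play_rows([
  [[0,0,0],0],
  [[0,0,0],0],
  [[0,0,0],0],
])

```text
time_s: 37.75
eef_pos: [530.7, 291.3, 288.8]
ee_rot: [[0.012, -1.0, 0.0], [-1.0, -0.012, -0.0], [0.0, -0.0, -1.0]]
contact_force: [-0.6, -0.1, -8.2]
gripper_width: 0.078
gripper_force: 108.0
```

```bash
python3 - <<'E'
from h import *
go(530,295,200,-89)
f=grab_frame("wrist"); save(f,"w10.png",1.4)
E
```

```text
at [530.7 291.3 288.8] th -89.3 q [ 29.  18.   2.  74.  -0. -62.] F [-0.6 -0.1 -8.2] w 0.078 gf 108.0 t 37.75
shift [-0.0037, 0.0007, 0.0888] turn -0.005 rows 1.4
```

View pics/w10.png

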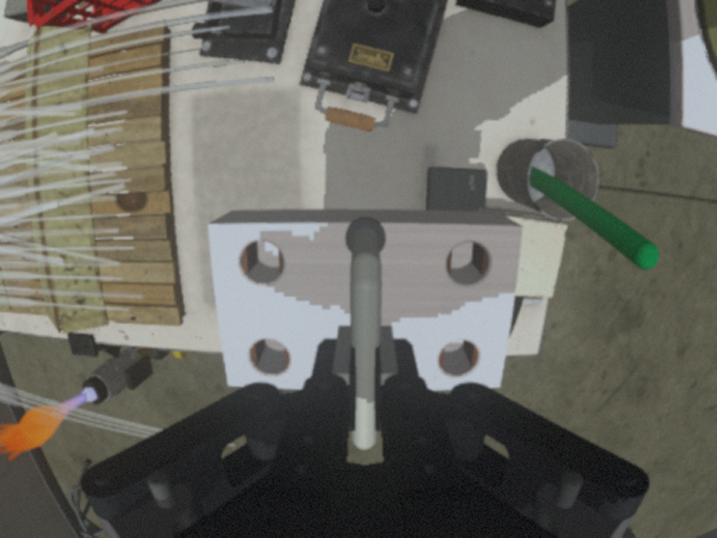

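The hanging block must be threaded from the tip side (prongs between bar and block top), so I check the space beyond the tips before lowering there.

```bash
python3 - <<'E'
from h import *
import pickle
f=pickle.load(open("top.pkl","rb")); P=cloud(f); x,y,z=P[...,0],P[...,1],P[...,2]
for a in range(540,760,20):
    m=(x>=a)&(x<a+20)&(y>=235)&(y<355)&(z<600); print(a,np.sort(z[m])[-4:].round(0), np.median(z[m]).round(0))
go(655,295,290,-89)
E
```

```text
540 [171. 171. 172. 172.] 0.0
560 [179. 179. 179. 180.] -1.0
580 [4. 4. 4. 4.] -1.0
600 [4. 5. 5. 6.] -0.0
620 [4. 4. 5. 5.] -1.0
640 [4. 4. 4. 5.] -0.0
660 [4. 5. 6. 6.] -1.0
680 [5. 5. 5. 5.] -1.0
700 [4. 4. 5. 5.] -1.0
720 [38. 38. 38. 39.] 2.0
740 [115. 115. 117. 117.] 34.0
at [530.8 291.3 288.8] th -89.3 q [ 29.  18.   2.  74.  -0. -62.] F [-0.2  0.4 -8.7] w 0.071 gf 108.0 t 37.8
shift [-0.0022, -0.1243, -0.0012] turn -0.005 rows 2.0
```

Emit:
play_rows([
  [[-0.001,-0.03,0],0],
  [[-0.003,-0.07,0],0],
  [[-0.004,-0.105,0],0],
  [[-0.004,-0.12,0],0],
  [[-0.004,-0.12,0],0],
])

```text
time_s: 38.42
eef_pos: [651.6, 296.6, 287.5]
ee_rot: [[0.011, -1.0, -0.001], [-1.0, -0.011, -0.0], [0.0, 0.001, -1.0]]
contact_force: [-0.6, 0.4, -8.4]
gripper_width: 0.075
gripper_force: 108.3
```

```bash
python3 - <<'E'
from h import *
go(650,295,191.5,-89.5)
E
```

```text
at [651.6 296.6 287.5] th -89.3 q [ 24.  31.  22.  81.  -0. -66.] F [-0.6  0.4 -8.4] w 0.075 gf 108.3 t 38.42
shift [0.0016, 0.0016, 0.0961] turn 0.003 rows 1.5
```

Emit:
play_rows([
  [[0.001,0.001,0.03],0],
  [[0.001,0.001,0.06],0],
  [[0.001,0.001,0.085],0],
  [[0.001,0.001,0.095],0],
  [[0.001,0.001,0.095],0],
])

```text
time_s: 39.05
eef_pos: [648.9, 296.5, 193.2]
ee_rot: [[0.013, -1.0, -0.001], [-1.0, -0.013, -0.0], [0.0, 0.001, -1.0]]
contact_force: [-0.2, 0.6, -7.9]
gripper_width: 0.073
gripper_force: 108.1
```

```bash
python3 - <<'E'
from h import *
go(590,295,191.5,-89.5)
f=grab_frame("wrist"); save(f,"w11.png",1.4)
t=grab_frame("top"); P=cloud(t); x,y,z=P[...,0],P[...,1],P[...,2]
H=(x>450)&(x<600)&(y>255)&(y<345)&(z>150)&(z<185); q=P[H]; q=q[q[:,0]<565]
for s in(0,1):
    r=q[(q[:,1]>296)==s]
    if len(r)>10: print("prong",r[:,0].min(),r[:,0].max(),np.polyval(np.polyfit(r[:,0],r[:,1],1),530),len(r))
E
```

```text
at [648.9 296.5 193.2] th -89.2 q [ 25.  32.  11.  69.   0. -66.] F [-0.2  0.6 -7.9] w 0.073 gf 108.1 t 39.05
shift [0.0007, 0.0589, 0.0018] turn 0.005 rows 0.9
prong 450.68885101362855 564.2722711607724 271.0628408126625 142
prong 450.0996091684598 563.9669812740018 319.0119500773878 150
```

View pics/w11.png

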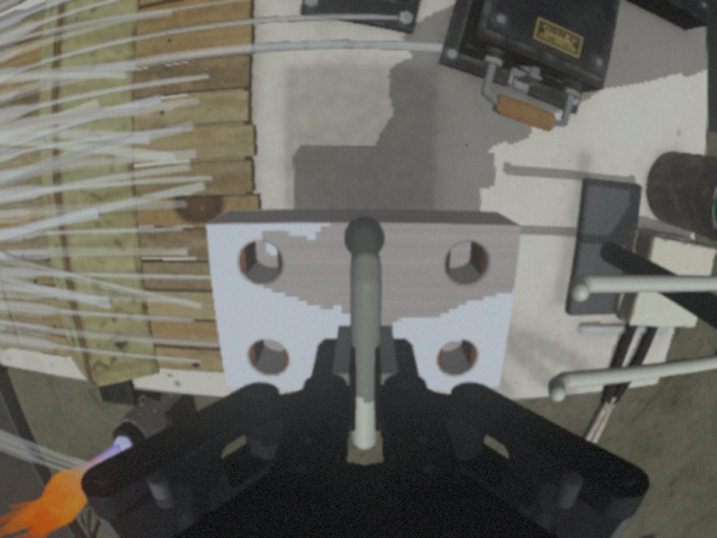

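Prong tips at (580,291) and (558,390), bracketing the bar's middle. Threading in.

Emit:
play_rows([
  [[0.001,0.015,0],0],
  [[0.001,0.03,0],0],
  [[0.001,0.045,0],0],
  [[0.001,0.06,0],0],
  [[0.001,0.07,0],0],
])

```text
time_s: 39.78
eef_pos: [579.7, 295.2, 195.0]
ee_rot: [[0.014, -1.0, 0.002], [-1.0, -0.014, 0.001], [-0.001, -0.002, -1.0]]
contact_force: [-0.8, 0.1, -8.9]
gripper_width: 0.076
gripper_force: 108.3
```

Emit:
play_rows([
  [[0,0.012,0],0],
  [[0,0.024,0],0],
  [[0,0.036,0],0],
  [[0,0.046,0],0],
  [[0,0.048,0],0],
])

```text
time_s: 40.4
eef_pos: [530.9, 294.2, 193.4]
ee_rot: [[0.014, -1.0, -0.0], [-1.0, -0.014, -0.0], [0.0, 0.0, -1.0]]
contact_force: [-0.2, 0.0, -8.1]
gripper_width: 0.073
gripper_force: 108.3
```

```bash
python3 - <<'E'
from h import *
go(530,295,176,-89.5)
E
```

```text
at [530.9 294.2 193.4] th -89.2 q [ 29.  20.  -7.  63.   0. -62.] F [-0.2  0.  -8.1] w 0.073 gf 108.3 t 40.4
shift [-0.0008, 0.0009, 0.0174] turn 0.005 rows 0.3
```

Lowering onto the prongs, watching the force.

Emit:
play_rows([
  [[-0.0005,0,0.004],0],
  [[-0.0005,0,0.008],0],
  [[-0.0005,0,0.012],0],
  [[-0.0005,0,0.015],0],
  [[-0.0005,0,0.015],0],
])

```text
time_s: 41.02
eef_pos: [531.5, 294.5, 177.8]
ee_rot: [[0.013, -1.0, -0.001], [-1.0, -0.013, -0.0], [0.0, 0.001, -1.0]]
contact_force: [1.5, 1.0, -8.2]
gripper_width: 0.072
gripper_force: 108.4
```

Emit:
play_rows([
  [[0,0,0.001],0],
  [[0,0,0.002],0],
  [[0,0,0.003],0],
  [[0,0,0.003],0],
])

```text
time_s: 41.52
eef_pos: [531.8, 294.7, 175.5]
ee_rot: [[0.013, -1.0, 0.0], [-1.0, -0.013, 0.0], [-0.0, -0.0, -1.0]]
contact_force: [0.0, 0.2, -6.9]
gripper_width: 0.074
gripper_force: 108.4
```

```bash
python3 - <<'E'
from h import *
go(530,295,176,-89.5)
E
```

```text
at [531.8 294.7 175.5] th -89.2 q [ 29.  21.  -8.  61.  -0. -62.] F [ 0.   0.2 -6.9] w 0.074 gf 108.4 t 41.52
shift [-0.0003, 0.0018, -0.0005] turn 0.005 rows 0.0
```

Emit:
play_rows([
  [[0,0,0.001],0],
  [[0,0,0.002],0],
  [[0,0,0.002],0],
  [[0,0,0.002],0],
])

```text
time_s: 42.02
eef_pos: [531.9, 294.8, 175.0]
ee_rot: [[0.013, -1.0, 0.001], [-1.0, -0.013, 0.001], [-0.001, -0.001, -1.0]]
contact_force: [-5.3, -2.1, 7.1]
gripper_width: 0.076
gripper_force: 110.0
```

```bash
python3 - <<'E'
from h import *
go(530,295,174,-89.5)
E
```

```text
at [531.9 294.8 175. ] th -89.2 q [ 29.  21.  -9.  60.  -0. -62.] F [-5.3 -2.1  7.1] w 0.076 gf 110.0 t 42.02
shift [-0.0003, 0.0019, 0.001] turn 0.005 rows 0.0
```

Emit:
play_rows([
  [[0,0,-0.001],0],
  [[0,0,-0.001],0],
  [[0,0,-0.001],0],
  [[0,0,-0.001],0],
], claw=0.5)

```text
time_s: 42.52
eef_pos: [531.8, 294.7, 174.3]
ee_rot: [[0.013, -1.0, 0.0], [-1.0, -0.013, 0.0], [-0.0, -0.0, -1.0]]
contact_force: [-0.4, 0.4, 0.0]
gripper_width: 0.501
gripper_force: 0.0
```

Emit:
play_rows([
  [[0,0,-0.01],0],
  [[0,0,-0.03],0],
  [[0,0,-0.06],0],
  [[0,0,-0.1],0],
  [[0,0,-0.11],0],
])

```text
time_s: 43.15
eef_pos: [533.0, 295.4, 287.9]
ee_rot: [[0.013, -1.0, 0.005], [-1.0, -0.013, 0.003], [-0.003, -0.005, -1.0]]
contact_force: [0.5, -1.2, -0.0]
gripper_width: 0.503
gripper_force: 0.0
```

Emit:
play_rows([
  [[0.05,0,0],0],
  [[0.1,0,0],0],
  [[0.15,0,0],0],
  [[0.2,0,0],0],
  [[0.2,0,0],0],
])

```text
time_s: 43.78
eef_pos: [534.0, 91.8, 284.1]
ee_rot: [[0.009, -1.0, -0.001], [-1.0, -0.009, -0.001], [0.001, 0.001, -1.0]]
contact_force: [0.3, 0.6, 0.8]
gripper_width: 0.5
gripper_force: 0.0
```

```bash
python3 - <<'E'
from h import *
go(530,100,280)
t=grab_frame("top"); P=cloud(t); x,y,z=P[...,0],P[...,1],P[...,2]
m=(x>500)&(x<552)&(y>281)&(y<309)&(z>160)&(z<200); q=P[m]; print("bar",q.mean(0).round(1),len(q),np.ptp(q,axis=0).round(1))
m=(x>430)&(x<640)&(y>240)&(y<350)&(z>100)&(z<150); q=P[m]
r=cv2.minAreaRect(q[:,:2].astype(np.float32)); A=np.c_[q[:,:2],np.ones(len(q))]; print("block",r,np.linalg.lstsq(A,q[:,2],rcond=None)[0][:2],q[:,2].mean())
print(pot(t,guess=(488,-145)))
print(ray(t,472/1.5,327/1.5,70))
a=t["pixels"][...,::-1]; o=np.hstack([cv2.resize(a[110:230,75:180],None,fx=4,fy=4),cv2.resize(a[150:235,240:390],(330,187))[:, :].repeat(1,0) if 0 else cv2.copyMakeBorder(cv2.resize(a[150:235,240:390],None,fx=2.5,fy=2.5),0,480-213,0,0,cv2.BORDER_CONSTANT)]); print(o.shape); cv2.imwrite("pics/end.png",o)
E
```

```text
at [534.   91.8 284.1] th -89.5 q [ 10.  11.  -7.  72.  -0. -81.] F [0.3 0.6 0.8] w 0.5 gf 0.0 t 43.77
shift [-0.0083, 0.0039, 0.0041] turn 0 rows 0.2<stdin>:4: RuntimeWarning: Mean of empty slice.
  ret = um.true_divide(
Traceback (most recent call last):
ValueError: zero-size array to reduction operation maximum which has no identity
```

The arm hides the hook from the top camera; moving clear.

Emit:
play_rows([
  [[0.06,0,0],0],
  [[0.12,0,0],0],
  [[0.18,0,0],0],
  [[0.24,0,0],0],
  [[0.3,0,0],0],
])

```text
time_s: 44.45
eef_pos: [538.9, -205.9, 284.1]
ee_rot: [[0.015, -1.0, 0.0], [-1.0, -0.015, 0.001], [-0.001, -0.0, -1.0]]
contact_force: [0.1, 0.1, 0.1]
gripper_width: 0.502
gripper_force: 0.0
```

Emit:
play_rows([
  [[0.05,0.01,0],0],
  [[0.1,0.03,0],0],
  [[0.15,0.05,0],0],
  [[0.15,0.05,0],0],
  [[0.15,0.05,0],0],
])

```text
time_s: 45.08
eef_pos: [491.0, -354.9, 283.9]
ee_rot: [[0.014, -1.0, -0.0], [-1.0, -0.014, 0.001], [-0.001, 0.0, -1.0]]
contact_force: [0.3, 0.4, -0.8]
gripper_width: 0.496
gripper_force: 0.0
```

```bash
python3 - <<'E'
from h import *
go(530,100,280)
t=grab_frame("top"); P=cloud(t); x,y,z=P[...,0],P[...,1],P[...,2]
m=(x>500)&(x<552)&(y>281)&(y<309)&(z>160)&(z<200); q=P[m]; print("bar",q.mean(0).round(1),len(q))
m=(x>430)&(x<640)&(y>240)&(y<350)&(z>100)&(z<150); q=P[m]
if len(q)>20: A=np.c_[q[:,:2],np.ones(len(q))]; print("block",cv2.minAreaRect(q[:,:2].astype(np.float32)),np.linalg.lstsq(A,q[:,2],rcond=None)[0][:2],q[:,2].mean())
try: print(pot(t,guess=(488,-145)))
except Exception as e: print(e)
a=t["pixels"][...,::-1]; L=cv2.resize(a[110:230,75:180],None,fx=4,fy=4); R=cv2.resize(a[150:235,250:390],None,fx=2.5,fy=2.5)
o=np.zeros((480,L.shape[1]+R.shape[1],3),np.uint8); o[:,:L.shape[1]]=L; o[:R.shape[0],L.shape[1]:]=R; cv2.imwrite("pics/end.png",o)
E
```

```text
at [ 491.  -354.9  283.9] th -89.2 q [ -36.   18.    2.   74.    0. -127.] F [ 0.3  0.4 -0.8] w 0.496 gf 0.0 t 45.08
shift [-0.4543, -0.0454, 0.0044] turn 0 rows 7.3
bar [533.3 295.5 177.5] 40
block ((518.8037109375, 292.1919250488281), (171.28857421875, 86.90451049804688), 0.5500122904777527) [0.01384298 0.05640959] 122.57491957422717
(((488.9593505859375, -146.25282287597656), 43.14152908325195), [(np.int32(40), array([ 513.8, -137. ,   94.4])), (np.int32(40), array([ 492.9, -116.9,   94.7])), (np.int32(50), array([ 488.7, -180.1,   95.2])), (np.int32(38), array([ 460.1, -152.2,   94.5]))])
```

View pics/end.png

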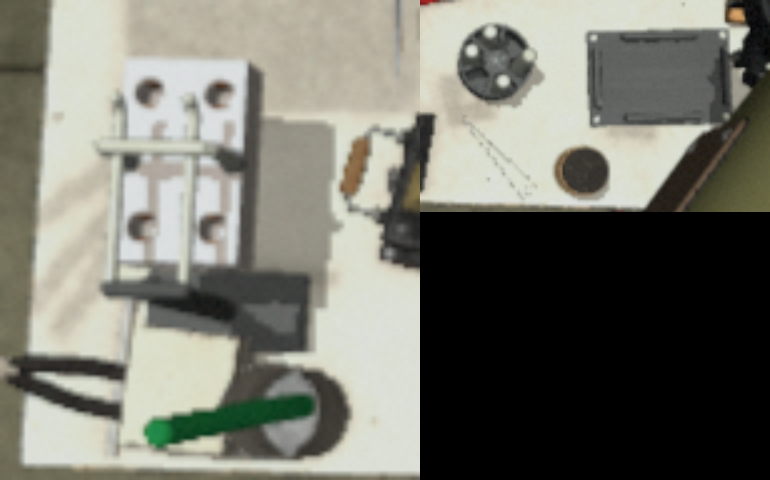

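The bar lies across both prongs behind the tips and is level. All four dowels stand in the pot, and the jar is undisturbed. Handing in.

```bash
python3 -c "
from h import *
print(bot.finish_job())"
```

```text
the job is handed in; nothing more can be done
None
```

Job handed in at about 45 s on the robot clock; the judge's verdict was not shown. In the last images all four dowels stand in the pot, the one placed first leaning about 0.13 rad (limit 0.2). The emptied block hangs level by its bail across both prongs, the salt jar looks undisturbed, and the tape roll was not re-checked at the end.

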